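# Square up the axle bearing block on a robot hull plate

### The arm

A 6-joint arm with a two-finger parallel gripper is mounted at the origin on the work surface. World frame = base frame: x ahead of the robot, y to its left, z up, the work surface at z = 0. Lengths are in mm, angles in rad, forces in N, time in s.
With the tool pointing down it reaches from about 300 to 775 mm from the base axis. Payload 14.6 kg.
Tool frame: the origin (TCP) lies between the finger pads; the fingertips stand 8 mm ahead of it and the grasp point (between the pads) lies 11 mm behind it; y points along the fingers, x is the direction in which the jaws open and shut, and the axes are right-handed (so a half turn about y gives the same grasp; the last joint's range is limited). The gripper opens to 94 mm and grips with 3 to 60 N. Pads are 16 mm wide; open, the fingers measure 119 mm over their backs; the gripper's body (75 mm by 177 mm) begins 78 mm behind the grasp point.
Start: joints at [-1.244, 0.3, 1.521, -0, 1.321, -0.067], TCP at [211.027, -507.894, 192.846] pointing down, gripper open.
Joint ranges: [-3.03, 3.03], [-0.79, 2.21], [0.23, 2.52], [-1.04, 4.18], [0, 3.07], [-2.55, 2.55]. Speed limits (rad/s): [2.22, 2.22, 2.57, 3.14, 3.14, 3.14].

### API

Orientations are given as [roll, pitch, yaw] about the fixed x, y, z axes, in that order (R = Rz(yaw) Ry(pitch) Rx(roll)).
In Python, from cell import read_state, imaging, order gives the robot as it stands. The module is installed in compiled form; this text tells all that it offers.
- The arm moves only by the shell command python3 -m handwheel 'ROWS' [FORCE]. ROWS is JSON, a list that holds one entry, the list of rows, each a list of 7 numbers: the shift along the tool's x, y, z in mm, then the turn, a rotation vector about the tool's x, y, z in degrees, then the opening, from -1 (shut) to 1 (fully open), so that 0 is half open. A call has 1 to 5 rows; each row is the pose to reach, as a shift and turn from the pose measured when the call began, along the tool's axes at that moment; what a row does not reach only later rows make up. A row lasts 1/12 s, in which the tool goes at most 41.7 mm and 7.16 degrees, less where a joint would pass 70% of its speed; a pose out of reach is approached as far as the arm can. A call with a gripper value outside its range is refused whole. The fingers move at their own pace and stop on an object; FORCE is the grip in N (left out, the last holds). Time passes only in rows, so rows that repeat a pose let the fingers close. It gives the time, the measured TCP pose, the force and the opening at its end, in the units of the state.
- read_state(): the state, without advancing time (a new reading comes with each control period).
- imaging.camera(name): name is "scene" or "side" or "wrist"; returns (picture, depth): 384x512x3 uint8, red, green, blue; 384x512 float32, mm along the optical axis (not along the pixel's ray), 0 where there is no reading.
- imaging.get_calibration(name): a dict with "mtx" (3x3 intrinsics, pixels), "world_from_camera" (4x4, takes a point from camera to world coordinates); the wrist camera has in their place "hand_eye" (4x4, takes a point from camera to tool coordinates, whose origin is the TCP and whose axes are the tool frame's). Camera axes: x right, y down, z forward; pixel columns grow to the right and rows downward; lengths in mm; the calibration is good to about 2 mm. The wrist camera is an equidistant fisheye: a pixel r from the principal point sees the ray r / f radians off the axis. A picture is of the moment at which its call begins: read the wrist's pose just before it. get_calibration takes no time and is no camera call.
- order.sign_off(): hands the job in, once; it reports no verdict.
The state is a dict: "clock": time; "joints": joint angles; "qd": joint speeds; "effort": joint torques, N m; "eef_pos": TCP position; "eef_rot": TCP orientation; "wrist_force": force on the tool from outside, world axes, zero at the start; "moment": the same for the moment, N m; "finger_gap": finger opening in mm.
Only numpy, scipy, OpenCV 4.12 (cv2) and the standard library are available. Lean on these libraries where they do the work, as an engineer would, in place of code of your own. Each camera call takes 0.05 s, during which the arm holds its last target.

### The job

Set the tracked robot's second axle bearing block in line with the one that is bolted down: stand the loose block upright on the bare mounting pad of the hull plate, and lay the engineer's square on the plate, stock flush against the plate's near edge, blade flat on the plate and its long outer edge flush against the left sides (the gearmotor side) of both the bolted block and the loose block. Let go and leave the square lying there for the fitter to check, with the loose block wholly on its pad, and do not disturb the other things on the bench.

Things in the scene. Friction and masses are not known exactly. Their poses are not given: they have to be found in the camera images.
- hull_plate: Sand-coloured plate fixed to the bench, 220 (x) by 260 (y), 10 thick, top face 10 above the bench. Origin: centre of its underside, on the bench; x away from the robot (at yaw 0), y left, z up. The near edge is a plain vertical face at x = -110, from the bench up to the top face, 260 long. Two hold-downs at the far corners (x over 83, |y| over 100), 27 above the bench.
- bolted_block (a point): Centre of the underside of the bolted bearing block, at (-55, -18, 10) in the plate's frame, axes as the plate's. Aluminium block 60 (x) by 36 (y) by 42 high, with four screw heads on top that add 5; it cannot move.
- motor (a point): Gearmotor fixed on the plate, at (10, 93, 10) in the plate's frame, on the plate's top under the motor. An obstacle: it fills x -47 to 100, y 69 to 117 of the plate's frame, up to 58 above the bench.
- controller (a point): Finned motor controller fixed on the plate, at (10, -106, 10) in the plate's frame, on the plate's top under the controller. An obstacle: it fills x -40 to 72, y -128 to -84 of the plate's frame, up to 36 above the bench.
- datum (a point): Point on the hull plate's top near edge in line with the left (+y) side of the bolted block; at (-110, 0, 10) in the plate's frame, axes as the plate's. When the square lies as it should, the square's origin is at this point and its axes are parallel to these.
- pad (a point): Centre of the bare pad on the plate's top, at (35, -18, 10) in the plate's frame: a bright metal rectangle 76 (x) by 46 (y) with four small tapped holes, in line with the bolted block, 90 farther from the near edge. The loose block has its place here, its 60 length along the plate's x.
- square: Steel engineer's square (L shape), loose, 0.7 kg. Origin: its outer measuring corner, where the blade's long outer edge meets the stock's inner face, at the level of the blade's underside. x runs along the blade away from the stock, y along the stock away from this corner, z up. Blade: flat bright strip, x 0 to 185, y 0 to 30, z 0 to 4; its outer edge is at y = 0. Centre of mass (12, 53, 2.5).
- stock (a point): Centre of the square's stock, a dark steel bar, at (-12.5, 65, 2.5) in the square's frame: x -25 to 0, y 0 to 130, z -9.5 to 14.5. It reaches 9.5 below the blade. At the start, on the mat, the square rests on the stock and the blade's tip, tipped 0.051 rad nose-down; with the blade on the plate the stock is just clear of the bench, and the square lies level. Grip its upper 14: lower fingers would hit the plate.
- tool_mat: Dark mat fixed flat on the bench at the left, 250 (x) by 190 (y), 3 thick. Origin: centre of its underside. The square starts lying on it.
- bearing_block: Loose aluminium bearing block, 60 (x) by 36 (y) by 42 high, 0.22 kg, flat sides, a round bearing bore along x in both ends, four small dark slots on top. It stands upright on the bench, on the right, among other things; same shape either way round. Origin: centre of its underside. It slides on the plate when pushed.
- sprocket: Bystander: toothed steel chain sprocket lying flat, about 66 across, 16 high. Origin on its underside. Leave it alone.
- track_shoe: Bystander: steel and rubber track shoe lying flat, about 70 x 48, 26 high. Origin on its underside. Leave it alone.
- battery: Bystander: grey battery pack lying flat, 68 x 44, 30 high. Origin on its underside. Leave it alone.
- screwdriver: Bystander: screwdriver with a black handle lying on the bench, 190 long, up to 32 across the handle. Origin on its underside. Leave it alone.
- grease_tin: Bystander: round plain tin, 57 across, 34 high. Origin on its underside. Leave it alone.
- spanner: Bystander: steel spanner lying on the bench at the back, 170 long. Origin on its underside. Leave it alone.
- multimeter: Bystander: black multimeter lying on its back at the back right, 150 x 78, about 45 high. Origin on its underside. Leave it alone.

How it is judged (in metres and radians):
At the end, for the whole second after the job is handed in: Square level on the plate, its stock within 2.5 mm of the near edge, its blade within 2.5 mm of the bolted block, both parallel within 0.02 rad; loose block upright, its side within 2.5 mm of the blade and parallel within 0.03 rad, within 8 mm of the pad centre along the blade; all at rest (x of square in the frame of datum between -0.0025 and 0.002 m and y of square in the frame of datum between -0.002 and 0.0025 m and z of square in the frame of datum between -0.002 and 0.002 m and angle between the x axis of square and the x axis of hull_plate, either way round below 0.02 rad and angle between square's own z axis and vertical below 0.02 rad and y of bearing_block in the frame of square between -0.0205 and -0.016 m and angle between the x axis of bearing_block and the x axis of square, either way round below 0.03 rad and x of bearing_block in the frame of pad between -0.008 and 0.008 m and z of bearing_block in the frame of pad between -0.002 and 0.002 m and angle between bearing_block's own z axis and vertical below 0.03 rad and linear speed of each of square, bearing_block below 0.01 m/s); the robot touches nothing.
It fails at once if a bystander on the bench is disturbed (moved more than 20 mm) (distance of any of sprocket, track_shoe, battery, screwdriver, grease_tin, spanner, multimeter from where it was at the start of the episode above 0.02 m).
It also fails if it takes over 58 s, if anything falls off the work surface, if the arm or the gripper's body presses on something with over 40 N, if the wrist force passes 120 N, or if a joint passes its speed limit or range.

## Working session

There is one attempt and no reset: what is moved stays moved. The work goes in short steps, Python scripts to look and compute and a shell command to move; the robot and the scene stay as the last step left them, time stands still between calls to the robot, and variables do not carry over. Pictures are saved under pics/ and viewed, and the job is handed in when it is done.

```bash
mkdir -p pics; ls
cat > h.py <<'E'
import numpy as np, cv2
from cell import read_state, imaging, order
E
python3 - <<'E'
from h import *
print(read_state())
for n in ["scene","side","wrist"]:
    p,d=imaging.camera(n); cv2.imwrite(f"pics/{n}0.png",p[:,:,::-1]); np.savez(f"{n}0.npz",p=p,d=d)
    c=imaging.get_calibration(n); print(n,{k:np.round(v,3).tolist() for k,v in c.items()})
E
```

```text
pics
{'clock': 0.0, 'joints': array([-1.24361179e+00,  3.00469880e-01,  1.52160162e+00, -3.82852360e-05,
        1.32068902e+00, -6.65895156e-02]), 'qd': array([-0.00157651,  0.00081963, -0.00116755, -0.00109291, -0.0029832 ,
        0.0016056 ]), 'effort': array([ 2.64262766e-03, -5.31805658e+01, -3.52736878e+01,  7.09651038e-02,
        2.43651151e-02, -9.50523577e-05]), 'eef_pos': array([ 210.92334533, -507.64041897,  192.27832038]), 'eef_rot': array([-1.57075562e+00,  1.16774660e-03, -1.17701276e+00]), 'wrist_force': array([-0.55844446,  0.54707694, -0.10704558]), 'moment': array([ 0.01757015, -0.0069803 ,  0.0108861 ]), 'finger_gap': 94.01681793350777}
scene {'mtx': [[359.399, 0.0, 261.433], [0.0, 359.399, 195.551], [0.0, 0.0, 1.0]], 'world_from_camera': [[0.571, 0.597, -0.563, 1146.236], [0.821, -0.428, 0.378, -346.409], [-0.016, -0.678, -0.735, 788.47], [0.0, 0.0, 0.0, 1.0]]}
side {'mtx': [[495.563, 0.0, 258.911], [0.0, 495.563, 195.687], [0.0, 0.0, 1.0]], 'world_from_camera': [[-0.959, -0.137, 0.248, 181.265], [-0.283, 0.491, -0.824, 1254.117], [-0.009, -0.86, -0.509, 798.433], [0.0, 0.0, 0.0, 1.0]]}
wrist {'mtx': [[297.319, 0.0, 258.326], [0.0, 297.319, 191.828], [0.0, 0.0, 1.0]], 'hand_eye': [[1.0, -0.001, 0.001, 0.958], [-0.001, -0.241, 0.97, -191.846], [-0.0, -0.97, -0.241, 68.865], [0.0, 0.0, 0.0, 1.0]]}
```

View pics/scene0.png

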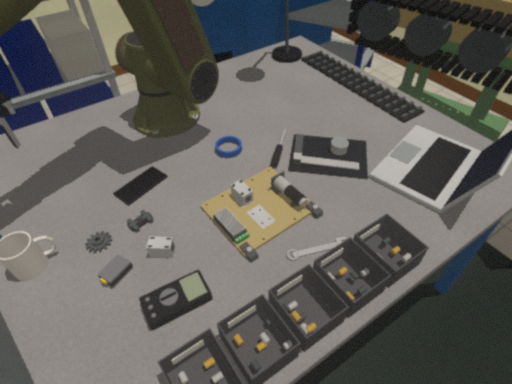

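View pics/side0.png

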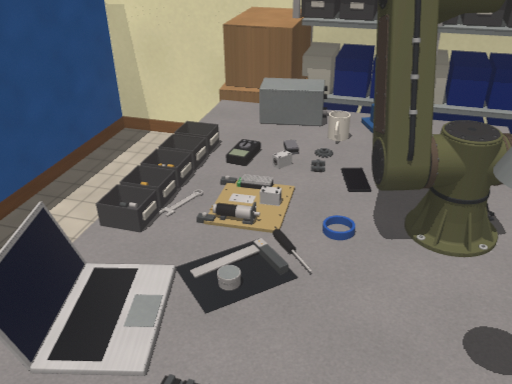

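View pics/wrist0.png

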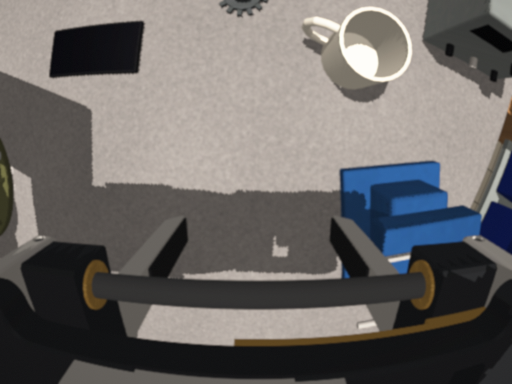

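```bash
cat >> h.py <<'E'
def pts(n,uv,npz=None,z=None):
    c=imaging.get_calibration(n);K=c['mtx'];T=c['world_from_camera']
    out=[]
    d=np.load(npz)['d'] if npz else None
    for u,v in uv:
        r=np.array([(u-K[0,2])/K[0,0],(v-K[1,2])/K[1,1],1.])
        if z is None:
            p=T[:3,:3]@(r*float(np.median(d[int(v)-1:int(v)+2,int(u)-1:int(u)+2])))+T[:3,3]
        else:
            w=T[:3,:3]@r; p=T[:3,3]+w*(z-T[2,3])/w[2]
        out.append(p)
    return np.array(out)
E
python3 - <<'E'
from h import *
np.set_printoptions(suppress=True,precision=1)
S=[(242,190),(261,216),(290,190),(231,224),(160,246),(272,169),(245,252),(205,207),(297,158),(330,163),(340,145),(316,207),(98,242),(113,270),(140,221),(278,152)]
print(pts("scene",S,"scene0.npz"))
S=[(271,195),(242,200),(236,212),(284,159),(193,272),(262,245),(229,277),(270,257),(213,218),(291,187)]
print(pts("side",S,"side0.npz"))
for n in ["scene","side"]:
    p=np.load(n+"0.npz")['p']
    x0,y0,x1,y1=((120,120,380,270) if n=="scene" else (160,130,340,310))
    cv2.imwrite(f"pics/{n}0c.png",cv2.resize(p[y0:y1,x0:x1,::-1],None,fx=3,fy=3,interpolation=cv2.INTER_CUBIC))
E
```

```text
[[ 531.9    0.1   51.8]
 [ 611.9    9.2    8.6]
 [ 609.7  111.6   49.8]
 [ 604.9  -83.    33.4]
 [ 567.8 -268.5   43. ]
 [ 474.9  146.7    9.6]
 [ 691.8  -95.9   17.6]
 [ 491.9 -103.3   10.3]
 [ 493.9  231.4   25.6]
 [ 561.9  312.7   11.1]
 [ 536.6  374.5   38.3]
 [ 686.   145.5   25.1]
 [ 439.6 -394.3   15.9]
 [ 556.4 -389.8   29.7]
 [ 433.9 -276.2   12.7]
 [ 432.3  201.7   22.9]]
[[ 514.7   19.5   43.6]
 [ 607.6   17.9   10.1]
 [ 586.6  134.1   41.2]
 [ 542.7 -255.9   28.2]
 [ 617.6  378.7    9.3]
 [ 476.8  248.    27.8]
 [ 512.8  403.9   37.6]
 [ 443.2  291.7   28. ]
 [ 653.7  145.3   16. ]
 [ 480.9 -101.2   10.1]]
```

View pics/scene0c.png

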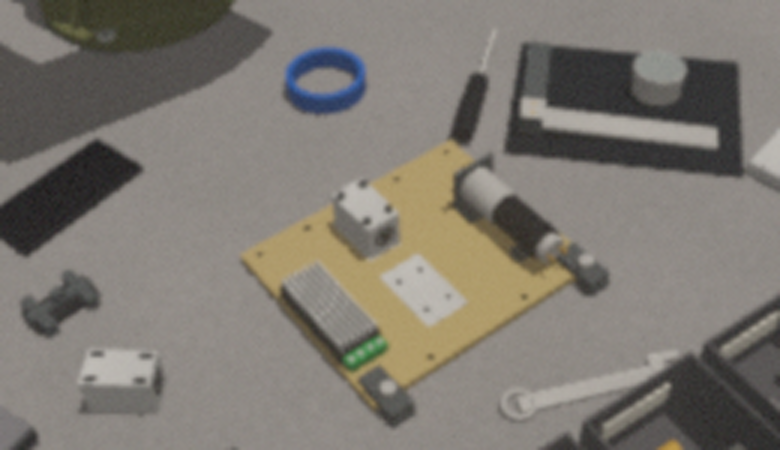

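View pics/side0c.png

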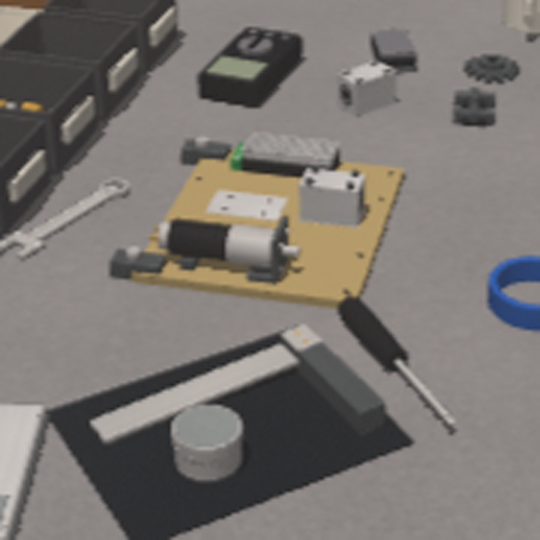

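Run:
```python
from h import *
np.set_printoptions(suppress=True,precision=1)
f=lambda L,x0,y0:[(x0+(u-1)/3,y0+(v-1)/3) for u,v in L]
print("block top scene",pts("scene",f([(90,348),(159,352),(156,387),(80,381)],120,120),z=42))
print("block top side",pts("side",f([(340,78),(385,62),(398,82),(352,95)],160,130),z=42))
print("plate scene",pts("scene",f([(241,257),(450,141),(583,277),(385,418)],120,120),z=10))
print("plate side",pts("side",f([(404,168),(360,303)],160,130),z=10))
print("stock side: ",pts("side",f([(281,328),(305,326),(384,400),(362,412)],160,130),z=27))
print("blade side: ",pts("side",f([(92,424),(287,345),(297,360),(106,440)],160,130),z=10))
print("bolted top scene: ",pts("scene",f([(334,192),(363,180),(398,212),(372,229)],120,120),z=52))
print("pad scene: ",pts("scene",f([(380,274),(420,253),(467,299),(431,325)],120,120),z=10))
```

```text
block top scene [[ 521.6 -276.9   42. ]
 [ 560.  -230.2   42. ]
 [ 591.5 -247.9   42. ]
 [ 548.9 -297.4   42. ]]
block top side [[ 579.2 -243.8   42. ]
 [ 539.2 -299.3   42. ]
 [ 512.3 -251.4   42. ]
 [ 554.8 -205.2   42. ]]
plate scene [[ 477.7 -111.9   10. ]
 [ 462.1  146.8   10. ]
 [ 687.8  138.5   10. ]
 [ 709.4  -98.7   10. ]]
plate side [[ 472.6 -112.8   10. ]
 [ 454.9  146.9   10. ]]
stock side:  [[506.8 227.4  27. ]
 [487.1 218.8  27. ]
 [394.9 301.8  27. ]
 [408.5 322.   27. ]]
blade side:  [[625.2 377.7  10. ]
 [501.2 228.2  10. ]
 [486.4 247.   10. ]
 [606.  393.5  10. ]]
bolted top scene:  [[492.3 -12.2  52. ]
 [494.8  19.3  52. ]
 [550.2  23.   52. ]
 [554.2  -8.7  52. ]]
pad scene:  [[573.5 -14.8  10. ]
 [573.8  31.   10. ]
 [645.8  34.1  10. ]
 [651.1 -10.3  10. ]]
```

```bash
cat >> h.py <<'E'
from scipy.spatial.transform import Rotation as Ro
def Rt(rpy): return Ro.from_euler('xyz',rpy).as_matrix()
def go(x,y,z,yaw,tilt=0):
    """yaw deg of tool x; tilt deg about tool z applied after"""
    s=read_state();R=Rt(s['eef_rot']);p=s['eef_pos']
    G=Rt([-np.pi/2,0,np.radians(yaw)])@Ro.from_rotvec([0,0,np.radians(tilt)]).as_matrix()
    d=R.T@(np.array([x,y,z])-p); rv=np.degrees(Ro.from_matrix(R.T@G).as_rotvec())
    print('t',round(s['clock'],2),'pos',p.round(1),'rpy',np.degrees(s['eef_rot']).round(2),'F',s['wrist_force'].round(1),'gap',round(s['finger_gap'],1))
    print('shift',d.round(1),'turn',rv.round(2),'rows',round(max(np.linalg.norm(d)/41.7,np.linalg.norm(rv)/7.16),1))
def wray(uv,s):
    c=imaging.get_calibration('wrist');K=c['mtx'];H=c['hand_eye']
    R=Rt(s['eef_rot']);p=s['eef_pos']
    uv=np.atleast_2d(np.array(uv,float));q=(uv-[K[0,2],K[1,2]])/K[0,0]
    r=np.linalg.norm(q,axis=1);sr=np.where(r>1e-9,np.sin(r)/np.maximum(r,1e-9),1)
    d=np.c_[q*sr[:,None],np.cos(r)]
    o=R@H[:3,3]+p; return o,(R@H[:3,:3]@d.T).T
def wpts(uv,s,z):
    o,d=wray(uv,s); return o+d*((z-o[2])/d[:,2])[:,None]
def wsnap(name):
    s=read_state();p,d=imaging.camera('wrist');cv2.imwrite(f'pics/{name}.png',p[:,:,::-1]);np.savez(f'{name}.npz',p=p,d=d,pos=s['eef_pos'],rot=s['eef_rot'])
    return s,p,d
def wload(name):
    f=np.load(name+'.npz');return dict(eef_pos=f['pos'],eef_rot=f['rot']),f['p'],f['d']
np.set_printoptions(suppress=True,precision=1)
E
python3 -c "
from h import *
go(554,-263,200,-40)"
```

```text
t 0.15 pos [ 211.  -507.7  192.4] rpy [-90.    0.1 -67.4] F [-0.5  0.  -0.6] gap 94.0
shift [-94.4  -7.5 410.7] turn [ -0.  -27.4  -0.1] rows 10.1
```

```bash
python3 -m handwheel '[[[-9,0,38,0,-6,0,1],[-18,0,76,0,-12,0,1],[-27,0,115,0,-18,0,1],[-36,-2,155,0,-24,0,1],[-45,-4,195,0,-27.4,0,1]]]' 20
python3 -c "
from h import *
go(554,-263,200,-40)"
```

```text
clock: 0.57
eef_pos: [374.9, -389.9, 196.4]
eef_rot: [-1.57, 0.001, -0.693]
wrist_force: [-0.2, -0.6, -0.3]
finger_gap: 93.8
t 0.57 pos [ 374.9 -389.9  196.4] rpy [-90.    0.1 -39.7] F [-0.2 -0.6 -0.3] gap 93.8
shift [ 56.6  -3.6 212. ] turn [-0.   0.3 -0.1] rows 5.3
```

```bash
python3 -m handwheel '[[[11,0,40,0,0,0,1],[22,0,80,0,0,0,1],[33,0,120,0,0,0,1],[44,-2,160,0,0,0,1],[54,-3,199,0,0,0,1]]]'
python3 -c "
from h import *
wsnap('w1')"
```

```text
clock: 0.98
eef_pos: [545.1, -269.7, 199.3]
eef_rot: [-1.57, 0.001, -0.693]
wrist_force: [0.7, -0.2, 0.2]
finger_gap: 94.1
```

View pics/w1.png

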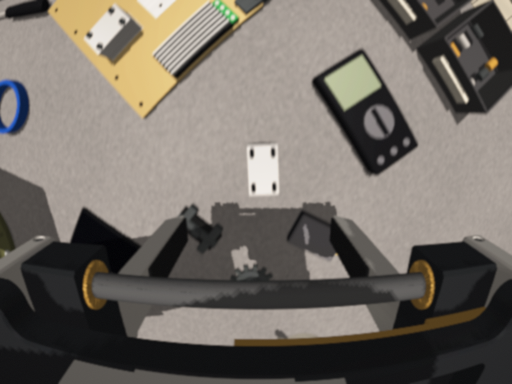

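```bash
cat >> h.py <<'E'
def seg(p,roi,lo,hi):
    """HSV mask in roi, biggest contour -> corners of minAreaRect (full px)"""
    x0,y0,x1,y1=roi;h=cv2.cvtColor(p[y0:y1,x0:x1].copy(),cv2.COLOR_RGB2HSV)
    m=cv2.inRange(h,np.array(lo),np.array(hi));m=cv2.morphologyEx(m,cv2.MORPH_CLOSE,np.ones((7,7)))
    cs,_=cv2.findContours(m,cv2.RETR_EXTERNAL,cv2.CHAIN_APPROX_NONE);c=max(cs,key=cv2.contourArea)
    return c.reshape(-1,2)+[x0,y0],cv2.contourArea(c),cv2.boxPoints(cv2.minAreaRect(c))+[x0,y0]
def rect(W):
    (cx,cy),(a,b),th=cv2.minAreaRect(W[:,:2].astype(np.float32)); 
    if a<b:a,b,th=b,a,th+90
    return np.array([cx,cy]),(a,b),(th+90)%180-90
E
python3 - <<'E'
from h import *
s,p,d=wload('w1')
c,A,b=seg(p,(235,135,295,205),(0,0,205),(180,40,255))
print(A,b)
for z in (36,42,48): print(z,rect(wpts(c,s,z)))
o,r=wray([[263,170]],s); print(o,'depth px',d[170,263])
c=imaging.get_calibration('wrist');R=Rt(s['eef_rot'])
x=(R@c['hand_eye'][:3,:3])[:,2]
print('depth z',o[2]+ (r[0]/ (r[0]@x)*d[170,263])[2])
# side white patch
m=cv2.cvtColor(p,cv2.COLOR_RGB2GRAY)
print(m[140:200:2,263]); print(m[170,240:290])
E
```

```text
1462.5 [[246.1 145.8]
 [276.9 144.3]
 [279.3 194.4]
 [248.5 195.9]]
36 (array([ 553.9, -268.1]), (61.81499099731445, 37.371891021728516), 52.50558853149414)
42 (array([ 554.5, -267.3]), (60.770904541015625, 36.74064636230469), 52.505645751953125)
48 (array([ 555.1, -266.4]), (59.726783752441406, 36.10945510864258), 52.50566482543945)
[ 589.4 -217.6  391.2] depth px 353.25217
depth z 42.123254346340616
[155 132 172 221 233 234 234 234 234 234 234 234 235 235 235 235 235 236
 236 236 236 237 237 237 238 238 236 220 179 160]
[162 161 162 161 159 160 165 189 220 233 235 235 235 235 235 235 235 235
 235 235 235 235 235 235 235 234 235 235 235 235 235 235 235 235 235 235
 234 228 202 173 163 162 161 161 162 163 163 163 163 164]
```

```bash
python3 -c "
from h import *
go(554.5,-267.3,100,-37.5)"
```

```text
t 1.03 pos [ 549.4 -265.4  199.1] rpy [-89.9   0.1 -39.5] F [ 4.7  3.4 -0.4] gap 93.9
shift [ 5.2 99.1  1.5] turn [-0.1 -2.  -0.1] rows 2.4
```

```bash
python3 -m handwheel '[[[2,35,1,0,-1,0,0.5],[4,65,1,0,-2,0,0.4],[5,85,1,0,-2,0,0.4],[5,85,1,0,-2,0,0.4]]]'
python3 - <<'E'
from h import *
s,p,d=wsnap('w2')
E
```

```text
clock: 1.37
eef_pos: [552.2, -266.5, 109.3]
eef_rot: [-1.57, 0.009, -0.654]
wrist_force: [-0.1, 0.5, -0.4]
finger_gap: 70.6
```

View pics/w2.png

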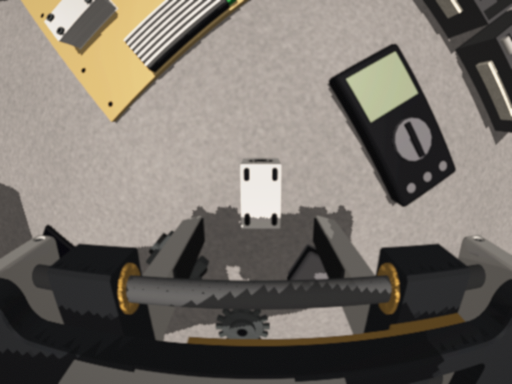

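Run:
```python
from h import *
s,p,d=wload('w2')
c,A,b=seg(p,(228,150,292,235),(0,0,205),(180,40,255))
print(A,b)
for z in (40,42,44): print(z,rect(wpts(c,s,z)))
go(554.5,-267,22,-37.5)
```

```text
2064.5 [[240. 164.]
 [281. 164.]
 [281. 217.]
 [240. 217.]]
40 (array([ 556.2, -264.1]), (49.691619873046875, 36.868621826171875), 52.0865478515625)
42 (array([ 556.5, -263.7]), (49.31112289428711, 36.5862922668457), 52.086456298828125)
44 (array([ 556.8, -263.3]), (48.93062210083008, 36.3039436340332), 52.086509704589844)
t 1.42 pos [ 553.1 -267.1  112.3] rpy [-89.9   0.3 -37.5] F [-0.2  1.   0.9] gap 67.8
shift [ 1.5 90.3  0.8] turn [-0.1  0.  -0.3] rows 2.2
```

```bash
python3 -m handwheel '[[[1.5,35,1,0,0,0,0.35],[1.5,68,1,0,0,0,0.35],[1.5,86,1,0,0,0,0.35],[1.5,90,1,0,0,0,0.35],[1.5,90,1,0,0,0,0.35]]]'
python3 -c "
from h import *
go(554.2,-267.5,22,-37.5)"
```

```text
clock: 1.83
eef_pos: [554.8, -267.2, 23.1]
eef_rot: [-1.569, 0.005, -0.655]
wrist_force: [0.1, 0.2, 0.6]
finger_gap: 63.4
t 1.83 pos [ 554.8 -267.2   23.1] rpy [-89.9   0.3 -37.5] F [0.1 0.2 0.6] gap 63.4
shift [-0.3  1.1 -0.6] turn [-0.1 -0.  -0.3] rows 0.0
```

```bash
python3 -m handwheel '[[[0,1,-0.6,0,0,-0.3,-0.5],[0,1,-0.6,0,0,-0.3,-0.5],[0,1,-0.6,0,0,-0.3,-0.5],[0,1,-0.6,0,0,-0.3,-0.5],[0,1,-0.6,0,0,-0.3,-0.5]]]' 25
python3 -m handwheel '[[[0,0,0,0,0,0,-0.5],[0,0,0,0,0,0,-0.5]]]' 25
```

```text
clock: 2.25
eef_pos: [554.7, -267.8, 23.0]
eef_rot: [-1.569, -0.001, -0.655]
wrist_force: [-2.5, 1.3, 6.4]
finger_gap: 35.5
clock: 2.42
eef_pos: [554.7, -267.8, 23.1]
eef_rot: [-1.569, -0.001, -0.655]
wrist_force: [0.2, -0.5, -2.0]
finger_gap: 35.4
```

```bash
python3 -m handwheel '[[[0,-15,0,0,0,0,-0.5],[0,-40,0,0,0,0,-0.5],[0,-80,0,0,0,0,-0.5],[0,-120,0,0,0,0,-0.5],[0,-155,0,0,0,0,-0.5]]]' 25
python3 -c "
from h import *
go(440,10,240,-86)"
```

```text
clock: 2.83
eef_pos: [554.3, -267.8, 180.4]
eef_rot: [-1.569, -0.002, -0.655]
wrist_force: [-0.0, 0.8, -1.1]
finger_gap: 36.1
t 2.83 pos [ 554.3 -267.8  180.4] rpy [-89.9  -0.1 -37.5] F [-0.   0.8 -1.1] gap 36.1
shift [-259.7  -59.8  150.8] turn [-0.1 48.5  0.1] rows 7.3
```

```bash
python3 -m handwheel '[[[-30,-10,18,0,7,0,-0.5],[-63,-18,36,0,14,0,-0.5],[-96,-26,56,0,21,0,-0.5],[-130,-35,76,0,28,0,-0.5],[-165,-42,96,0,35,0,-0.5]]]' 25
python3 -c "
from h import *
go(440,10,240,-86)"
```

```text
clock: 3.25
eef_pos: [480.9, -90.0, 222.6]
eef_rot: [-1.568, -0.0, -1.271]
wrist_force: [1.5, 1.1, -0.6]
finger_gap: 35.3
t 3.25 pos [480.9 -90.  222.6] rpy [-89.8  -0.  -72.8] F [ 1.5  1.1 -0.6] gap 35.3
shift [-107.6  -17.5   -9.5] turn [-0.2 13.2  0. ] rows 2.6
```

```bash
python3 -m handwheel '[[[-35,-6,-3,0,6,0,-0.5],[-72,-12,-6,0,12,0,-0.5],[-105,-17,-9,-0.2,13.2,0,-0.5],[-107.6,-17.5,-9.5,-0.2,13.2,0,-0.5],[-107.6,-17.5,-9.5,-0.2,13.2,0,-0.5]]]' 25
python3 -m handwheel '[[[0,0,0,0,0,0,-0.5],[0,0,0,0,0,0,-0.5]]]' 25
python3 -c "
from h import *
wsnap('w3')"
```

```text
clock: 3.67
eef_pos: [439.7, 11.2, 240.5]
eef_rot: [-1.57, -0.0, -1.499]
wrist_force: [0.4, -1.4, -1.8]
finger_gap: 35.5
clock: 3.83
eef_pos: [439.9, 10.5, 240.3]
eef_rot: [-1.571, -0.0, -1.499]
wrist_force: [-0.9, -0.9, -2.1]
finger_gap: 35.4
```

View pics/w3.png

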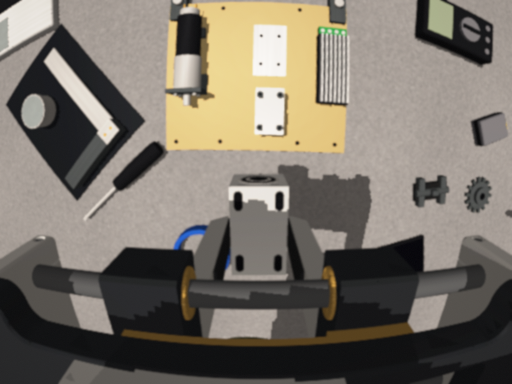

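```bash
cat > m3.py <<'E'
from h import *
import sys
def line(P): # fit
    vx,vy,x0,y0=cv2.fitLine(P[:,:2].astype(np.float32),cv2.DIST_HUBER,0,.01,.01).ravel(); return np.array([vx,vy]),np.array([x0,y0])
s,p,d=wload('w3')
h=cv2.cvtColor(p,cv2.COLOR_RGB2HSV)
m=cv2.inRange(h,np.array((12,70,110)),np.array((30,200,255)))
m[:, :150]=0;m[160:]=0
# near edge: last yellow row per column
def edge(cols):
    out=[]
    for u in cols:
        r=np.nonzero(m[:,u])[0]; out.append((u,r.max()+.5))
    return out
P=wpts(edge(list(range(175,338,3))),s,10); v,o=line(P); print('near edge',v,o,'ang',np.degrees(np.arctan2(-v[0],v[1]))%180)
L=[];Rr=[]
for r in range(20,150):
    c=np.nonzero(m[r])[0]; L.append((c.min()-.5,r)); 
    if r>106: Rr.append((c.max()+.5,r))
for n,q in(('left',L),('right',Rr)):
    v2,o2=line(wpts(q,s,10)); print(n,v2,o2,np.degrees(np.arctan2(v2[1],v2[0])))
c,A,b=seg(p,(245,80,295,140),(0,0,215),(180,40,255)); print('bolted top',A,b)
for z in (50,52): print(rect(wpts(c,s,z)))
c,A,b=seg(p,(243,18,296,82),(0,0,200),(180,50,255)); print('pad',A,b,rect(wpts(c,s,10)))
o,r=wray([[262,128],[262,50]],s);cc=imaging.get_calibration('wrist');x=(Rt(s['eef_rot'])@cc['hand_eye'][:3,:3])[:,2]
for k,(u,vv) in enumerate([(262,128),(262,50)]): print('depth z',o[2]+(r[k]/(r[k]@x)*d[vv,u])[2])
E
python3 m3.py
python3 - <<'E'
from h import *
s,p,d=wload('w3'); cv2.imwrite('pics/w3c.png',cv2.resize(p[0:200,150:360,::-1],None,fx=3,fy=3,interpolation=cv2.INTER_CUBIC))
E
```

```text
near edge [ 0. -1.] [465.   20.6] ang 2.8582306
left [1. 0.] [555.5 151.2] 2.8159046
right [ 0.2 -1. ] [ 519.5 -182.5] -80.05043
bolted top 1264.0 [[255. 134.]
 [255.  87.]
 [283.  87.]
 [283. 134.]]
(array([521.7,   1.1]), (60.56310272216797, 35.73570251464844), 4.038897514343262)
(array([521.6,   1.2]), (60.24613952636719, 35.54866027832031), 4.03889799118042)
pad 1623.5 [[253.  25.]
 [286.  25.]
 [286.  76.]
 [253.  76.]] (array([611. ,   5.4]), (76.92147064208984, 46.71977233886719), 3.5961995124816895)
depth z 56.196812045046556
depth z 10.060282409990407
```

View pics/w3c.png

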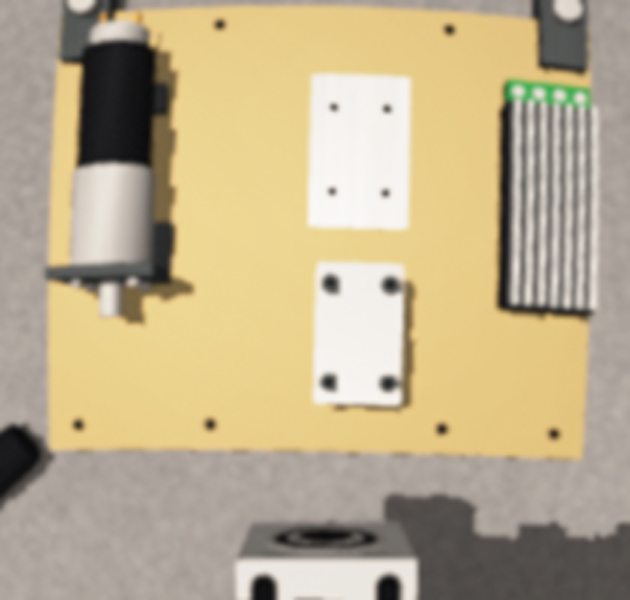

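```bash
python3 -c "
from h import *
go(611,7.3,110,-87.2)"
```

```text
t 3.88 pos [439.9  10.4 240.2] rpy [-90.   -0.  -85.9] F [-0.2  0.8 -1.9] gap 36.2
shift [ 15.2 130.2 170.4] turn [0.  1.3 0. ] rows 5.2
```

```bash
python3 -m handwheel '[[[3,15,35,0,1.3,0,-0.5],[7,30,73,0,1.3,0,-0.5],[11,50,110,0,1.3,0,-0.5],[14,80,140,0,1.3,0,-0.5],[15.2,110,168,0,1.3,0,-0.5]]]' 25
python3 -m handwheel '[[[0,0,0,0,0,0,-0.5],[0,0,0,0,0,0,-0.5]]]' 25
python3 -c "
from h import *
wsnap('w4')
go(611,7.3,38,-87.2)"
```

```text
clock: 4.3
eef_pos: [610.0, 5.6, 129.0]
eef_rot: [-1.571, -0.001, -1.524]
wrist_force: [0.6, -0.5, -1.9]
finger_gap: 35.7
clock: 4.47
eef_pos: [609.5, 4.5, 125.2]
eef_rot: [-1.577, -0.0, -1.525]
wrist_force: [0.3, 0.9, -1.2]
finger_gap: 35.5
t 4.52 pos [609.8   4.7 128.1] rpy [-90.1  -0.  -87.4] F [ 0.5 -0.3 -0.4] gap 35.3
shift [-2.6 90.1  1.5] turn [ 0.1 -0.2  0. ] rows 2.2
```

View pics/w4.png

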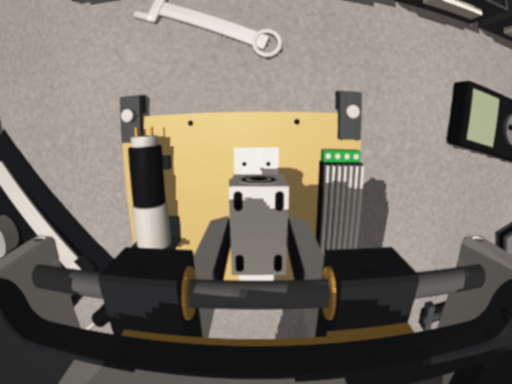

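```bash
python3 -m handwheel '[[[-2.6,25,1.5,0,0,0,-0.5],[-2.6,55,1.5,0,0,0,-0.5],[-2.6,78,1.5,0,0,0,-0.5],[-2.6,86,1.5,0,0,0,-0.5],[-2.6,88,1.5,0,0,0,-0.5]]]' 25
python3 -c "
from h import *
go(611,7.3,33.5,-87.2)"
```

```text
clock: 4.93
eef_pos: [610.6, 7.0, 40.8]
eef_rot: [-1.572, -0.0, -1.525]
wrist_force: [-0.1, 0.9, -1.0]
finger_gap: 35.8
t 4.93 pos [610.6   7.   40.8] rpy [-90.1  -0.  -87.4] F [-0.1  0.9 -1. ] gap 35.8
shift [-0.3  7.3  0.4] turn [ 0.1 -0.2  0. ] rows 0.2
```

```bash
python3 -m handwheel '[[[-0.3,3,0.4,0.1,0,0,-0.5],[-0.3,5,0.4,0.1,0,0,-0.5],[-0.3,6.5,0.4,0.1,0,0,-0.5],[-0.3,7.3,0.4,0.1,0,0,-0.5],[-0.3,7.5,0.4,0.1,0,0,-0.5]]]' 25
python3 -m handwheel '[[[0,0.3,0,0,0,0,-0.5],[0,0.3,0,0,0,0,-0.5]]]' 25
```

```text
clock: 5.35
eef_pos: [611.2, 7.3, 33.9]
eef_rot: [-1.57, -0.001, -1.525]
wrist_force: [0.2, 0.5, -0.8]
finger_gap: 35.6
clock: 5.52
eef_pos: [611.4, 7.3, 33.9]
eef_rot: [-1.569, -0.001, -1.525]
wrist_force: [-0.1, 0.9, -2.8]
finger_gap: 35.5
```

```bash
python3 -m handwheel '[[[0,0.8,0,0,0,0,-0.5],[0,1.3,0,0,0,0,-0.5],[0,1.3,0,0,0,0,-0.5]]]' 25
```

```text
clock: 5.77
eef_pos: [611.6, 7.4, 33.0]
eef_rot: [-1.569, -0.001, -1.525]
wrist_force: [-1.1, 0.8, 3.3]
finger_gap: 35.8
```

Contact (wrist force now +3 N). Open slightly and rise.

```bash
python3 -m handwheel '[[[0,0.3,0,0,0,0,0],[0,0.3,0,0,0,0,0.2],[0,0,0,0,0,0,0.2],[0,0,0,0,0,0,0.2],[0,-10,0,0,0,0,0.2]]]' 25
python3 -m handwheel '[[[0,-35,0,0,0,0,0.2],[0,-75,0,0,0,0,0.2],[0,-115,-5,0,0,0,0.2],[0,-150,-30,0,0,0,0.2],[0,-185,-65,0,0,0,0.2]]]' 25
python3 -c "
from h import *
go(440,60,240,-70)"
```

```text
clock: 6.18
eef_pos: [610.6, 7.4, 41.5]
eef_rot: [-1.572, -0.0, -1.525]
wrist_force: [-1.5, 0.3, 0.1]
finger_gap: 56.3
clock: 6.6
eef_pos: [552.1, 4.7, 222.9]
eef_rot: [-1.57, -0.001, -1.525]
wrist_force: [0.7, -0.2, 0.6]
finger_gap: 56.3
t 6.6 pos [552.1   4.7 222.9] rpy [-89.9  -0.  -87.4] F [ 0.7 -0.2  0.6] gap 56.3
shift [ -60.3  -17.2 -109.5] turn [ -0.1 -17.4   0. ] rows 3.0
```

```bash
python3 -m handwheel '[[[-10,-8,-20,0,-7,0,0.2],[-22,-15,-40,0,-14,0,0.2],[-36,-17,-60,0,-21,0,0.2],[-50,-17,-80,0,-28,0,0.2],[-65,-17,-90,0,-35,0,0.2]]]' 25
python3 -c "
from h import *
wsnap('w5')
go(500,205,230,46)"
```

```text
clock: 7.02
eef_pos: [457.6, 65.9, 241.0]
eef_rot: [-1.569, -0.002, -0.908]
wrist_force: [0.0, 0.1, 0.2]
finger_gap: 56.5
t 7.07 pos [456.9  67.8 241.1] rpy [-89.9  -0.1 -51.5] F [0.1 0.9 0.3] gap 56.3
shift [-80.5  11.2 119.2] turn [ -0.  -97.5   0.2] rows 13.6
```

View pics/w5.png

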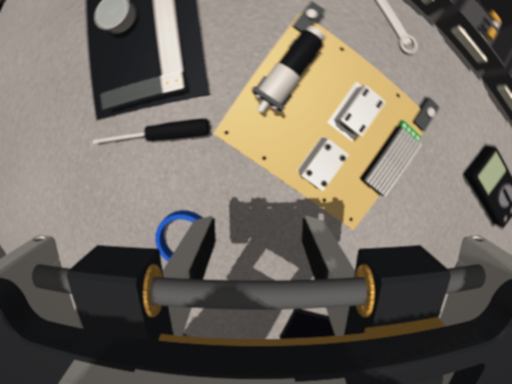

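```bash
python3 -m handwheel '[[[-6,1,9,0,-7,0,0],[-12,2,18,0,-14,0,0],[-18,3,27,0,-21,0,0],[-24,4,36,0,-28,0,0],[-30,5,45,0,-35,0,0]]]' 25
python3 -c "
from h import *
go(500,205,230,46)"
```

```text
clock: 7.48
eef_pos: [473.7, 119.7, 236.8]
eef_rot: [-1.57, -0.003, -0.284]
wrist_force: [-0.6, -0.5, 0.7]
finger_gap: 47.2
t 7.48 pos [473.7 119.7 236.8] rpy [-89.9  -0.2 -16.3] F [-0.6 -0.5  0.7] gap 47.2
shift [ 1.3  6.9 89.3] turn [  0.  -62.3   0.2] rows 8.7
```

```bash
python3 -m handwheel '[[[0,1,10,0,-7,0,0],[0,2,20,0,-14,0,0],[0,3,30,0,-21,0,0],[0,4,40,0,-28,0,0],[0,5,50,0,-35,0,0]]]' 25
python3 -m handwheel '[[[11,0,7,0,-7,0,0],[19,0,14,0,-14,0,0],[26,0,21,0,-21,0,0],[26,0,25,0,-27,0,0],[26,0,25,0,-27,0,0]]]' 25
python3 -c "
from h import *
go(500,205,230,46)
wsnap('w6')"
```

```text
clock: 7.9
eef_pos: [488.0, 168.0, 232.5]
eef_rot: [-1.572, -0.004, 0.331]
wrist_force: [-0.7, -1.0, 0.3]
finger_gap: 47.0
clock: 8.32
eef_pos: [504.5, 200.6, 232.9]
eef_rot: [-1.573, -0.003, 0.807]
wrist_force: [0.0, -0.3, -0.0]
finger_gap: 46.9
t 8.32 pos [504.5 200.6 232.9] rpy [-90.2  -0.2  46.2] F [ 0.  -0.3 -0. ] gap 46.9
shift [0.  2.9 6.3] turn [0.1 0.2 0.2] rows 0.2
```

View pics/w6.png

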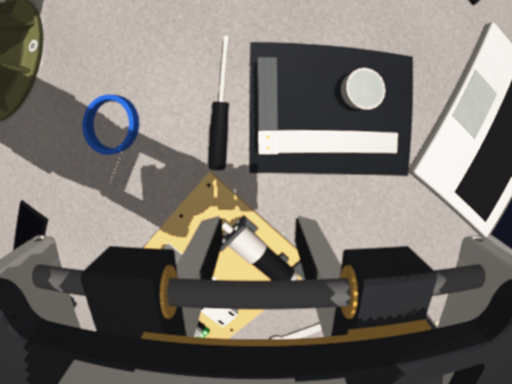

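Run:
```python
from h import *
s,p,d=wload('w6')
g=cv2.cvtColor(p,cv2.COLOR_RGB2GRAY)
cv2.imwrite('pics/w6c.png',cv2.resize(p[40:180,240:415,::-1],None,fx=4,fy=4,interpolation=cv2.INTER_CUBIC))
for r in (65,90,110,122): print(r,g[r,250:290].tolist())
for c in (262,270): print(c,g[48:64,c].tolist(),g[146:160,c].tolist())
for c in (300,340,380): print(c,g[126:160,c].tolist())
o,r=wray([[267,90],[267,120],[290,142],[390,143]],s);cc=imaging.get_calibration('wrist');x=(Rt(s['eef_rot'])@cc['hand_eye'][:3,:3])[:,2]
for k,(u,v) in enumerate([(267,90),(267,120),(290,142),(390,143)]): print('depth z',(o+(r[k]/(r[k]@x)*d[v,u])))
```

```text
65 [86, 58, 48, 41, 31, 27, 36, 67, 101, 114, 115, 114, 114, 112, 113, 113, 113, 114, 114, 114, 113, 112, 114, 114, 114, 111, 96, 68, 52, 50, 50, 51, 51, 51, 51, 51, 50, 51, 51, 50]
90 [70, 50, 48, 41, 31, 26, 29, 47, 78, 106, 115, 115, 113, 112, 112, 113, 113, 114, 114, 114, 113, 113, 115, 115, 114, 114, 102, 73, 51, 48, 48, 49, 48, 48, 49, 49, 49, 49, 49, 49]
110 [63, 48, 46, 40, 31, 26, 25, 40, 73, 104, 115, 115, 115, 114, 113, 112, 112, 114, 116, 116, 114, 114, 116, 116, 116, 114, 107, 81, 57, 48, 48, 47, 47, 47, 47, 47, 47, 47, 47, 47]
122 [57, 47, 46, 42, 30, 24, 24, 37, 68, 102, 114, 115, 114, 113, 112, 113, 112, 113, 115, 115, 116, 115, 115, 115, 115, 114, 108, 87, 59, 47, 46, 47, 47, 46, 46, 47, 46, 46, 47, 46]
262 [54, 53, 53, 53, 53, 53, 52, 53, 65, 90, 108, 113, 113, 113, 113, 113] [246, 246, 246, 246, 246, 246, 244, 217, 134, 62, 43, 42, 43, 43]
270 [53, 54, 52, 53, 53, 53, 52, 52, 63, 86, 106, 113, 111, 113, 112, 112] [245, 244, 244, 246, 247, 248, 246, 221, 134, 58, 41, 42, 42, 43]
300 [46, 44, 50, 100, 189, 241, 247, 247, 246, 245, 245, 245, 246, 246, 247, 247, 246, 246, 246, 246, 246, 245, 246, 247, 246, 235, 173, 87, 45, 41, 41, 42, 41, 41]
340 [45, 46, 45, 60, 129, 215, 245, 247, 246, 245, 244, 244, 245, 246, 246, 246, 246, 246, 245, 245, 244, 244, 245, 246, 244, 228, 160, 81, 44, 41, 41, 43, 42, 42]
380 [43, 43, 43, 42, 48, 99, 182, 234, 242, 242, 241, 240, 240, 241, 241, 241, 241, 241, 241, 240, 240, 239, 239, 240, 240, 233, 180, 96, 46, 39, 41, 41, 40, 40]
depth z [434.1 283.   26.7]
depth z [463.3 255.2  26.4]
depth z [507.4 257.6  15.3]
depth z [612.1 370.5   7. ]
```

View pics/w6c.png

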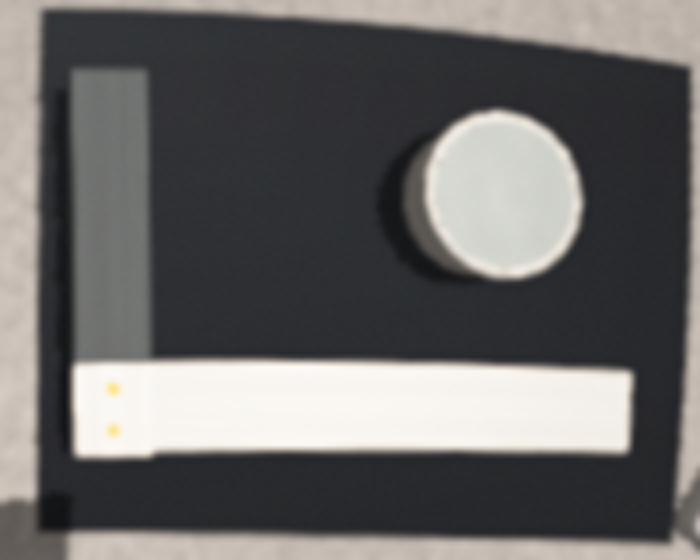

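```bash
cat > msq.py <<'E'
from h import *
def cross(a,lv):  # subpixel crossings
    a=a.astype(float);i=np.nonzero((a[:-1]-lv)*(a[1:]-lv)<0)[0]
    return i+(lv-a[i])/(a[i+1]-a[i])
s,p,d=wload('w6')
g=cv2.cvtColor(p,cv2.COLOR_RGB2GRAY)
L=[(253+cross(g[r,253:268],75)[-1],r) for r in range(62,128)]
R=[(268+cross(g[r,268:290],80)[0],r) for r in range(62,125)]
B=[(c,145+cross(g[145:162,c],145)[0]) for c in range(284,392)]
T=[(c,48+cross(g[48:64,c],82)[0]) for c in range(260,274)]
E=[(c,145+cross(g[145:162,c],145)[0]) for c in range(260,274)]
from numpy.linalg import lstsq
def fit(P):
    vx,vy,x0,y0=cv2.fitLine(P[:,:2].astype(np.float32),cv2.DIST_HUBER,0,.01,.01).ravel();return np.array([vx,vy]),np.array([x0,y0])
l=fit(wpts(L,s,27.3));r=fit(wpts(R,s,26.0));t=fit(wpts(T,s,26.7));e=fit(wpts(E,s,26.7))
for n,q in zip('lrte',(l,r,t,e)): print(n,np.degrees(np.arctan2(q[0][1],q[0][0])),q[1])
o,dr=wray(B,s)
P=wpts(B,s,12)
for _ in range(5):
    x=(P[:,:2]-[490,240])@np.array([.72,.69]); z=16.5-.051*x
    P=o+dr*((z-o[2])/dr[:,2])[:,None]
b=fit(P); print('blade',np.degrees(np.arctan2(b[0][1],b[0][0])),b[1])
def inter(a,c):
    k=np.linalg.solve(np.c_[a[0],-c[0]],c[1]-a[1]);return a[1]+k[0]*a[0]
for a in (l,r):
    for c in (t,e): print(inter(a,c))
print('corner via blade∩inner',inter(r,b))
E
python3 msq.py
```

```text
Traceback (most recent call last):
  File "msq.py", line 7, in <module>
    L=[(253+cross(g[r,253:268],75)[-1],r) for r in range(62,128)]
            ~~~~~~~~~~~~~~~~~~~~~~^^^^
IndexError: index -1 is out of bounds for axis 0 with size 0
```

```bash
sed -i 's/cross(g\[r,253:268\],75)\[-1\],r) for r in range(62,128)/cross(g[r,253:268],75.3)[-1],r) for r in range(62,128)/; s/,80)\[0\]/,80.3)[0]/; s/,145)\[0\]/,145.3)[0]/g; s/,82)\[0\]/,82.3)[0]/' msq.py; python3 msq.py
```

```text
l -42.834335 [432.2 268.2]
r -43.080547 [438.  297.4]
t 46.164215 [401.  314.4]
e 46.452114 [495.8 223.3]
blade 47.136864 [569.2 302.9]
[392.2 305.2]
[488.7 215.8]
[409.9 323.6]
[505.9 233.9]
corner via blade∩inner [505.5 234.2]
```

```bash
python3 -c "
from h import *
go(458.5,261.1,90,47,2.9)"
```

```text
t 8.37 pos [504.5 200.2 232.9] rpy [-90.2  -0.2  45.9] F [ 0.7 -0.6  1.3] gap 46.8
shift [ 11.2 142.8  75.8] turn [ 0.1 -1.1  3.1] rows 3.9
```

```bash
python3 -m handwheel '[[[3,20,25,0.1,-1,1,-0.1],[6,50,50,0.1,-1.1,2,-0.1],[10,85,70,0.1,-1.1,3.1,-0.1],[11.2,120,75.8,0.1,-1.1,3.1,-0.1],[11.2,141,75.8,0.1,-1.1,3.1,-0.1]]]' 25
python3 -m handwheel '[[[0,0,0,0,0,0,-0.1],[0,0,0,0,0,0,-0.1]]]' 25
python3 -c "
from h import *
wsnap('w7')
go(458.5,261.1,23,47,2.9)"
```

```text
clock: 8.78
eef_pos: [456.7, 261.5, 88.9]
eef_rot: [-1.57, 0.054, 0.816]
wrist_force: [-0.1, 0.4, -0.5]
finger_gap: 42.3
clock: 8.95
eef_pos: [456.3, 261.1, 88.8]
eef_rot: [-1.57, 0.055, 0.813]
wrist_force: [0.5, 0.9, 1.5]
finger_gap: 42.1
t 9.0 pos [457.2 261.3  90.1] rpy [-90.    3.   46.6] F [ 0.9  0.8 -0.2] gap 42.1
shift [ 4.3 67.  -1.1] turn [-0.  -0.4 -0.1] rows 1.6
```

View pics/w7.png

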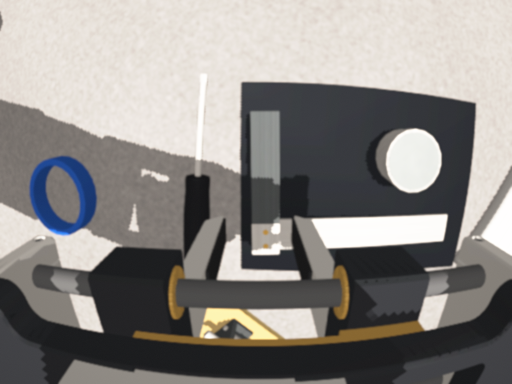

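```bash
python3 -m handwheel '[[[4.3,20,-1,0,-0.4,-0.1,-0.1],[4.3,45,-1,0,-0.4,-0.1,-0.1],[4.3,60,-1,0,-0.4,-0.1,-0.1],[4.3,66,-1,0,-0.4,-0.1,-0.1],[4.3,67,-1,0,-0.4,-0.1,-0.1]]]' 25
python3 -m handwheel '[[[0,0,0,0,0,0,-0.1]]]' 25
python3 -c "
from h import *
wsnap('w8')
go(458.5,261.1,23,47,2.9)"
```

```text
clock: 9.42
eef_pos: [459.1, 261.0, 23.7]
eef_rot: [-1.571, 0.05, 0.819]
wrist_force: [-0.6, 0.1, -0.0]
finger_gap: 42.6
clock: 9.5
eef_pos: [459.9, 261.2, 25.2]
eef_rot: [-1.572, 0.049, 0.818]
wrist_force: [0.8, -0.3, -0.1]
finger_gap: 42.4
t 9.55 pos [460.1 261.3  25.5] rpy [-90.1   2.8  46.9] F [0.4 1.4 0.4] gap 42.1
shift [-1.2  2.6  1. ] turn [ 0.1 -0.1  0.1] rows 0.1
```

View pics/w8.png

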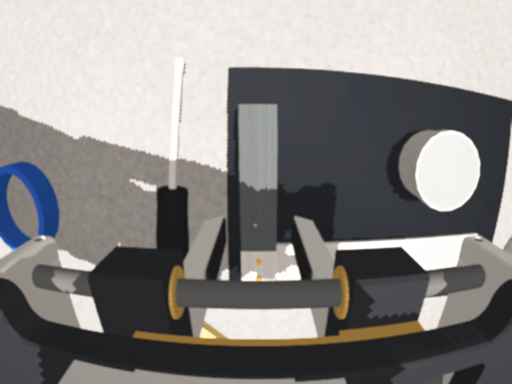

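```bash
python3 -m handwheel '[[[-0.5,2.4,1,0,0,0,-0.2],[-0.5,2.4,1,0,0,0,-0.6],[-0.5,2.4,1,0,0,0,-0.7],[-0.5,2.4,1,0,0,0,-0.7],[-0.5,2.4,1,0,0,0,-0.7]]]' 20
python3 -m handwheel '[[[0,0,0,0,0,0,-0.8],[0,0,0,0,0,0,-0.8],[0,0,0,0,0,0,-0.8],[0,0,0,0,0,0,-0.8]]]' 55
python3 -c "
from h import *
go(458.5,261.1,23,47,2.9)"
```

```text
clock: 9.97
eef_pos: [459.1, 261.6, 23.4]
eef_rot: [-1.572, 0.048, 0.818]
wrist_force: [-0.5, -0.2, -0.2]
finger_gap: 15.2
clock: 10.3
eef_pos: [459.1, 261.6, 23.4]
eef_rot: [-1.572, 0.048, 0.818]
wrist_force: [-0.0, 0.1, -0.5]
finger_gap: 9.3
t 10.3 pos [459.1 261.6  23.4] rpy [-90.1   2.7  46.9] F [-0.   0.1 -0.5] gap 9.3
shift [-0.7  0.4  0. ] turn [ 0.1 -0.1  0.2] rows 0.0
```

```bash
python3 -c "
from h import *
wsnap('w9')
p,d=imaging.camera('side');cv2.imwrite('pics/s9.png',cv2.resize(p[180:330,160:360,::-1],None,fx=4,fy=4,interpolation=cv2.INTER_CUBIC))"
```

```text
(no output)
```

View pics/w9.png

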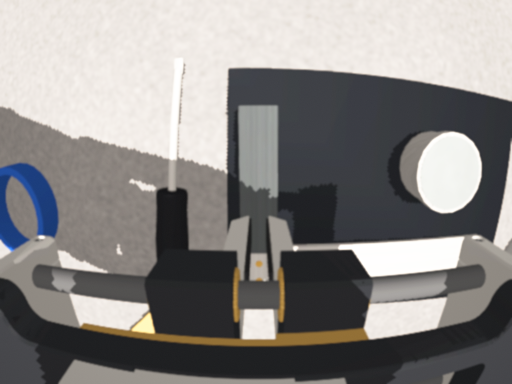

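View pics/s9.png

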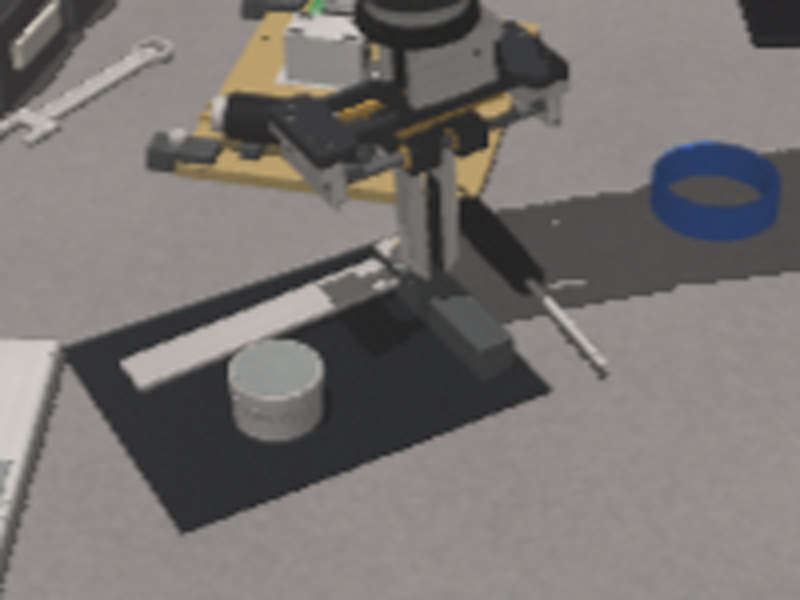

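Run:
```python
from h import *
p,d=imaging.camera('side');np.savez('s9.npz',p=p,d=d)
s=read_state();R=Rt(s['eef_rot'])
print(s['finger_gap'],s['clock'])
for v in range(225,256,2):
    P=[pts('side',[(u,v)],'s9.npz')[0] for u in (262,264,266,268,270,272)]
    print(v,[ (q.round(0).tolist(), (R.T@(q-s['eef_pos'])).round(0).tolist()) for q in P[::2]])
```

```text
9.64071462261663 10.45
225 [([467.0, 282.0, 115.0], [15.0, -92.0, 8.0]), ([462.0, 261.0, 102.0], [-2.0, -78.0, -3.0]), ([451.0, 265.0, 106.0], [-7.0, -83.0, 8.0])]
227 [([467.0, 281.0, 108.0], [15.0, -85.0, 7.0]), ([463.0, 260.0, 95.0], [-2.0, -71.0, -4.0]), ([451.0, 263.0, 99.0], [-8.0, -75.0, 7.0])]
229 [([467.0, 280.0, 101.0], [15.0, -79.0, 7.0]), ([462.0, 261.0, 89.0], [-2.0, -66.0, -3.0]), ([451.0, 264.0, 94.0], [-7.0, -70.0, 8.0])]
231 [([467.0, 281.0, 96.0], [16.0, -73.0, 7.0]), ([462.0, 261.0, 83.0], [-1.0, -60.0, -3.0]), ([451.0, 264.0, 88.0], [-7.0, -64.0, 7.0])]
233 [([467.0, 281.0, 90.0], [16.0, -67.0, 7.0]), ([463.0, 258.0, 75.0], [-2.0, -52.0, -5.0]), ([451.0, 264.0, 82.0], [-7.0, -58.0, 7.0])]
235 [([467.0, 281.0, 84.0], [17.0, -62.0, 8.0]), ([463.0, 258.0, 69.0], [-2.0, -46.0, -5.0]), ([451.0, 264.0, 76.0], [-6.0, -52.0, 8.0])]
237 [([467.0, 280.0, 77.0], [16.0, -54.0, 6.0]), ([460.0, 268.0, 70.0], [3.0, -47.0, 3.0]), ([451.0, 265.0, 70.0], [-6.0, -46.0, 8.0])]
239 [([468.0, 279.0, 70.0], [16.0, -48.0, 6.0]), ([459.0, 271.0, 66.0], [5.0, -43.0, 6.0]), ([451.0, 264.0, 
[... 411 characters left out ...]
0], [-6.0, -20.0, 7.0])]
247 [([474.0, 258.0, 29.0], [7.0, -6.0, -13.0]), ([459.0, 272.0, 42.0], [7.0, -19.0, 7.0]), ([452.0, 261.0, 35.0], [-6.0, -12.0, 5.0])]
249 [([472.0, 264.0, 27.0], [11.0, -5.0, -8.0]), ([461.0, 264.0, 30.0], [3.0, -6.0, 0.0]), ([452.0, 261.0, 29.0], [-6.0, -6.0, 5.0])]
251 [([471.0, 268.0, 24.0], [13.0, -2.0, -4.0]), ([460.0, 271.0, 28.0], [7.0, -5.0, 6.0]), ([450.0, 267.0, 28.0], [-2.0, -4.0, 11.0])]
253 [([472.0, 264.0, 15.0], [11.0, 8.0, -8.0]), ([458.0, 277.0, 27.0], [10.0, -4.0, 11.0]), ([447.0, 276.0, 29.0], [3.0, -5.0, 19.0])]
255 [([471.0, 267.0, 10.0], [13.0, 12.0, -5.0]), ([456.0, 282.0, 24.0], [13.0, -2.0, 16.0]), ([445.0, 284.0, 28.0], [7.0, -5.0, 25.0])]
```

Run:
```python
from h import *
s,p,d=wload('w9')
H=imaging.get_calibration('wrist')['hand_eye'];K=imaging.get_calibration('wrist')['mtx']
def tool(u,v):
    q=np.array([u-K[0,2],v-K[1,2]])/K[0,0];r=np.hypot(*q);dd=np.array([*(q/r*np.tan(r)),1])*d[v,u]
    return (H[:3,:3]@dd+H[:3,3]).round(1)
for v in range(205,250,4): print(v,tool(240,v),tool(280,v),p[v,240],p[v,280])
```

```text
205 [-13.3  -4.3  13.4] [14.9 20.   6.2] [67 67 67] [32 33 37]
209 [-13.4  -2.9  10.3] [15.  20.2  3.1] [66 66 66] [34 36 40]
213 [-13.4  -4.8   8.1] [15.  19.2  0.2] [63 64 64] [55 56 64]
217 [-13.5  -2.6   4.5] [15.  19.2 -2.9] [91 90 88] [62 63 68]
221 [-12.2 -23.9   9.3] [ 11.8 -23.2   9. ] [161 156 148] [161 155 149]
225 [-11.8 -30.4   9.1] [ 11.4 -29.5   8.8] [161 156 149] [161 156 149]
229 [-11.5 -35.7   8.7] [ 11.  -35.9   8.7] [161 155 149] [161 155 148]
233 [-11.2 -41.8   8.7] [ 10.6 -41.4   8.5] [161 156 149] [161 156 149]
237 [-10.8 -47.8   8.9] [ 10.2 -47.1   8.6] [161 155 149] [160 155 148]
241 [-10.5 -53.5   9.1] [  9.8 -52.5   8.6] [161 156 149] [161 155 149]
245 [-10.2 -57.9   8.8] [  9.5 -57.2   8.5] [160 155 148] [160 155 149]
249 [ -9.9 -63.4   9.2] [  9.2 -61.5   8.3] [161 155 148] [157 152 146]
```

```bash
python3 -m handwheel '[[[0,0,0,0,0,0,-0.1],[0,0,0,0,0,0,-0.1],[0,0,0,0,0,0,-0.1],[0,0,0,0,0,0,-0.1],[0,0,0,0,0,0,-0.1]]]' 20
python3 -m handwheel '[[[0,3,0,0,0,0,-0.1],[0,6,0,0,0,0,-0.1],[0,8,0,0,0,0,-0.1],[0,9,0,0,0,0,-0.1],[0,9,0,0,0,0,-0.1]]]' 20
python3 -c "
from h import *
wsnap('w10')"
```

```text
clock: 10.87
eef_pos: [459.1, 261.6, 23.4]
eef_rot: [-1.572, 0.048, 0.818]
wrist_force: [-0.1, -0.6, -0.4]
finger_gap: 39.4
clock: 11.28
eef_pos: [458.6, 261.2, 14.0]
eef_rot: [-1.572, 0.048, 0.818]
wrist_force: [0.9, -0.3, -0.6]
finger_gap: 42.0
```

View pics/w10.png

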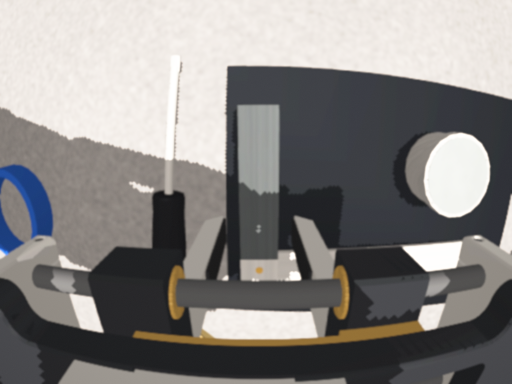

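```bash
python3 -m handwheel '[[[0,1.5,0,0,0,0,-0.1],[0,3,0,0,0,0,-0.1],[0,4,0,0,0,0,-0.1],[0,4,0,0,0,0,-0.1]]]' 20
python3 -m handwheel '[[[0,1.5,0,0,0,0,-0.1],[0,3,0,0,0,0,-0.1],[0,4,0,0,0,0,-0.1],[0,4,0,0,0,0,-0.1]]]' 20
```

```text
clock: 11.67
eef_pos: [458.4, 261.1, 9.9]
eef_rot: [-1.572, 0.048, 0.818]
wrist_force: [0.6, -0.5, -0.1]
finger_gap: 42.1
clock: 12.0
eef_pos: [458.2, 260.8, 5.7]
eef_rot: [-1.572, 0.049, 0.818]
wrist_force: [-0.1, -0.1, -0.5]
finger_gap: 42.0
```

```bash
python3 -m handwheel '[[[0,1.5,0,0,0,0,-0.1],[0,3,0,0,0,0,-0.1],[0,3,0,0,0,0,-0.1]]]' 20
python3 -m handwheel '[[[0,1.5,0,0,0,0,-0.1],[0,3,0,0,0,0,-0.1],[0,3,0,0,0,0,-0.1]]]' 20
```

```text
clock: 12.25
eef_pos: [458.0, 260.7, 2.4]
eef_rot: [-1.571, 0.049, 0.818]
wrist_force: [-0.4, 0.4, -0.2]
finger_gap: 42.1
clock: 12.5
eef_pos: [457.7, 260.5, -1.0]
eef_rot: [-1.571, 0.05, 0.818]
wrist_force: [-0.4, -0.6, 0.6]
finger_gap: 42.3
```

```bash
python3 -m handwheel '[[[0,1.5,0,0,0,0,-0.1],[0,3,0,0,0,0,-0.1],[0,3,0,0,0,0,-0.1]]]' 20
python3 -m handwheel '[[[0,1.5,0,0,0,0,-0.1],[0,2.5,0,0,0,0,-0.1],[0,2.5,0,0,0,0,-0.1]]]' 20
```

```text
clock: 12.75
eef_pos: [457.4, 260.3, -4.3]
eef_rot: [-1.571, 0.05, 0.818]
wrist_force: [0.2, -0.7, -0.9]
finger_gap: 42.2
clock: 13.0
eef_pos: [457.2, 260.1, -7.0]
eef_rot: [-1.571, 0.05, 0.818]
wrist_force: [0.4, -0.8, 0.1]
finger_gap: 42.3
```

Run:
```python
from h import *
p,d=imaging.camera('side');np.savez('s11.npz',p=p,d=d);cv2.imwrite('pics/s11.png',cv2.resize(p[200:300,210:330,::-1],None,fx=6,fy=6,interpolation=cv2.INTER_CUBIC))
s=read_state();R=Rt(s['eef_rot']);print(s['eef_pos'])
for v in range(236,264,2):
    print(v,[ (R.T@(pts('side',[(u,v)],'s11.npz')[0]-s['eef_pos'])).round(0).tolist() for u in (254,257,260,272,275,278)])
```

```text
[457.3 260.2  -6.9]
236 [[32.0, -86.0, -8.0], [32.0, -96.0, 9.0], [24.0, -92.0, 8.0], [-21.0, -63.0, -9.0], [-21.0, -72.0, 6.0], [-28.0, -70.0, 9.0]]
238 [[33.0, -81.0, -7.0], [32.0, -88.0, 7.0], [24.0, -86.0, 8.0], [-55.0, -4.0, -69.0], [-21.0, -65.0, 6.0], [-28.0, -65.0, 9.0]]
240 [[34.0, -75.0, -6.0], [32.0, -83.0, 7.0], [25.0, -81.0, 9.0], [-48.0, -8.0, -56.0], [-21.0, -58.0, 4.0], [-28.0, -57.0, 8.0]]
242 [[35.0, -70.0, -5.0], [32.0, -76.0, 7.0], [25.0, -75.0, 9.0], [-44.0, -6.0, -51.0], [-21.0, -51.0, 4.0], [-28.0, -51.0, 8.0]]
244 [[33.0, -59.0, -10.0], [32.0, -69.0, 6.0], [25.0, -67.0, 8.0], [-38.0, -9.0, -41.0], [-21.0, -45.0, 4.0], [-28.0, -44.0, 8.0]]
246 [[33.0, -53.0, -10.0], [33.0, -63.0, 5.0], [25.0, -60.0, 7.0], [-34.0, -8.0, -34.0], [-21.0, -37.0, 3.0], [-27.0, -39.0, 9.0]]
248 [[34.0, -47.0, -9.0], [33.0, -57.0, 6.0], [26.0, -55.0, 8.0], [-18.0, -26.0, -7.0], [-21.0, -31.0, 3.0], [-28.0, -31.0, 8.0]]
250 [[25.0, -26.0, -26.0], [34.0, -51.0, 6.0], [26.0, -49.0, 8.0], [-6.0, -37.0, 12.0], [-20.0, -25.0, 4.0], [-27.0, -26.0, 9.0]]
252 [[28.0, -23.0, -22.0], [33.0, -43.0, 4.0], [27.0, -43.0, 9.0], [-4.0, -34.0, 16.0], [-10.0, -35.0, 22.0], [-27.0, -19.0, 8.0]]
254 [[28.0, -16.0, -23.0], [33.0, -36.0, 3.0], [27.0, -37.0, 8.0], [1.0, -35.0, 24.0], [-5.0, -35.0, 28.0], [-30.0, -7.0, 2.0]]
256 [[31.0, -13.0, -19.0], [34.0, -30.0, 4.0], [27.0, -29.0, 8.0], [5.0, -35.0, 31.0], [-2.0, -34.0, 34.0], [-8.0, -34.0, 39.0]]
258 [[34.0, -12.0, -13.0], [34.0, -23.0, 3.0], [27.0, -22.0, 7.0], [9.0, -35.0, 37.0], [3.0, -35.0, 41.0], [-3.0, -36.0, 47.0]]
260 [[38.0, -12.0, -6.0], [31.0, -12.0, -2.0], [28.0, -17.0, 8.0], [12.0, -33.0, 43.0], [8.0, -36.0, 49.0], [1.0, -35.0, 53.0]]
262 [[42.0, -11.0, 0.0], [35.0, -11.0, 4.0], [29.0, -12.0, 10.0], [13.0, -27.0, 43.0], [11.0, -35.0, 55.0], [5.0, -35.0, 59.0]]
```

View pics/s11.png

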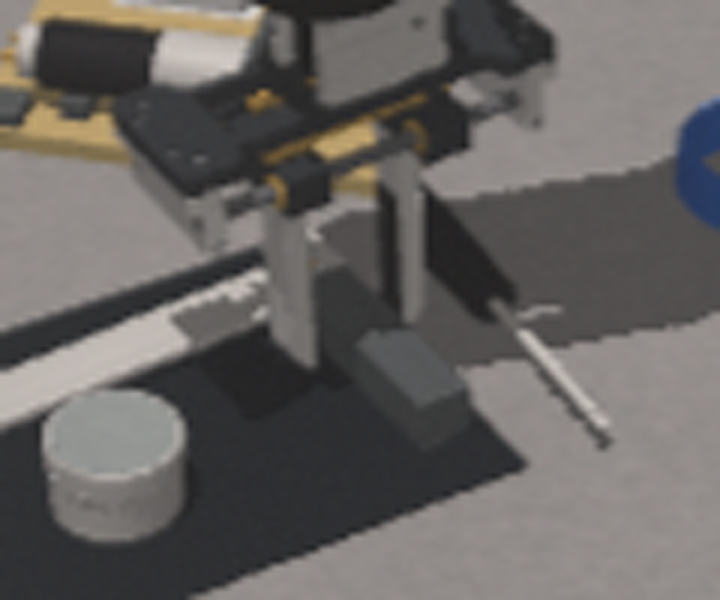

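```bash
python3 -m handwheel '[[[0,1.5,0,0,0,0,-0.1],[0,2.5,0,0,0,0,-0.1],[0,2.5,0,0,0,0,-0.1]]]' 20
python3 -m handwheel '[[[0,1.5,0,0,0,0,-0.1],[0,2.5,0,0,0,0,-0.1],[0,2.5,0,0,0,0,-0.1]]]' 20
```

```text
clock: 13.3
eef_pos: [457.5, 260.3, -8.3]
eef_rot: [-1.571, 0.049, 0.818]
wrist_force: [-4.8, -2.5, 15.2]
finger_gap: 42.1
clock: 13.55
eef_pos: [457.7, 260.3, -8.6]
eef_rot: [-1.572, 0.049, 0.818]
wrist_force: [-12.7, -5.7, 32.7]
finger_gap: 42.3
```

```bash
python3 -m handwheel '[[[0,-3,0,0,0,0,-0.1],[0,-7,0,0,0,0,-0.1],[0,-10.8,0,0,0,0,-0.1],[0,-10.8,0,0,0,0,-0.1]]]' 20
python3 -c "
from h import *
go(458.5,261.1,2.5,47,2.9)"
```

```text
clock: 13.88
eef_pos: [458.4, 260.9, 2.7]
eef_rot: [-1.572, 0.048, 0.818]
wrist_force: [1.0, -0.3, 0.7]
finger_gap: 42.4
t 13.88 pos [458.4 260.9   2.7] rpy [-90.1   2.7  46.9] F [ 1.  -0.3  0.7] gap 42.4
shift [0.2 0.2 0.1] turn [ 0.1 -0.1  0.2] rows 0.0
```

```bash
python3 -m handwheel '[[[0,0,0,0,0,0.2,-0.4],[0,0,0,0,0,0.2,-0.6],[0,0,0,0,0,0.2,-0.8],[0,0,0,0,0,0.2,-0.8],[0,0,0,0,0,0.2,-0.8]]]' 20
python3 -m handwheel '[[[0,0,0,0,0,0,-0.8],[0,0,0,0,0,0,-0.8],[0,0,0,0,0,0,-0.8],[0,0,0,0,0,0,-0.8]]]' 58
python3 -c "
from h import *
go(458.5,261.1,2.5,47,2.9)"
```

```text
clock: 14.3
eef_pos: [458.3, 260.9, 2.5]
eef_rot: [-1.572, 0.052, 0.818]
wrist_force: [-0.1, 0.8, -1.3]
finger_gap: 25.3
clock: 14.63
eef_pos: [458.3, 260.9, 2.4]
eef_rot: [-1.572, 0.052, 0.818]
wrist_force: [0.4, -0.1, -0.2]
finger_gap: 24.4
t 14.63 pos [458.3 260.9   2.4] rpy [-90.1   3.   46.9] F [ 0.4 -0.1 -0.2] gap 24.4
shift [ 0.3 -0.1  0.1] turn [ 0.1 -0.1 -0.1] rows 0.0
```

```bash
python3 -m handwheel '[[[0,-4,0,0,0,0,-0.8],[0,-12,0,0,0,0,-0.8],[0,-30,0,0,0,0,-0.8],[0,-55,0,0,0,0,-0.8],[0,-85,0,0,0,0,-0.8]]]' 58
python3 -m handwheel '[[[0,-20,0,0,0,-1,-0.8],[0,-40,0,0,0,-2,-0.8],[0,-60,0,0,0,-3,-0.8],[0,-60,0,0,0,-3,-0.8]]]' 58
python3 -c "
from h import *
wsnap('w12')
go(458,100,150,2.8)"
```

```text
clock: 15.05
eef_pos: [460.1, 263.5, 87.3]
eef_rot: [-1.571, 0.055, 0.818]
wrist_force: [0.2, 0.5, -6.9]
finger_gap: 24.4
clock: 15.38
eef_pos: [463.4, 266.4, 151.2]
eef_rot: [-1.573, -0.003, 0.818]
wrist_force: [-0.8, -0.4, -6.9]
finger_gap: 24.6
t 15.43 pos [462.8 266.1 148.8] rpy [-90.    0.   46.9] F [ 0.3 -0.7 -8.1] gap 24.4
shift [-124.4   -1.1 -110.1] turn [ 0.1 44.   0. ] rows 6.2
```

View pics/w12.png

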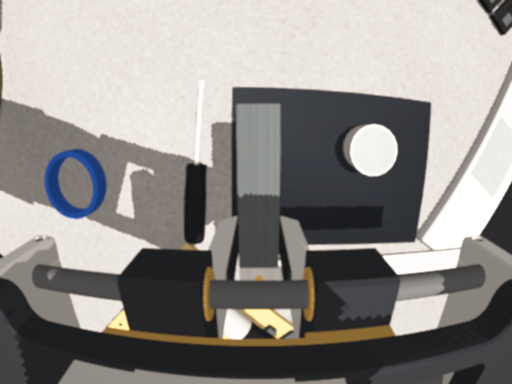

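Run:
```python
from h import *
ex=np.array([.9988,.0489]);ey=np.array([-.0489,.9988]);D=np.array([465.5,16.4])
for n,box in (('w3',(80,135,170,225)),('w5',(85,110,216,150)),('w6',(205,95,235,175))):
    s,p,d=wload(n);x0,y0,x1,y1=box
    g=p[y0:y1,x0:x1].max(axis=2);m=(g<60).astype(np.uint8)
    if n=='w3':
        k,lab,st,_=cv2.connectedComponentsWithStats(m);i=max(range(1,k),key=lambda i:st[i,0]); m=(lab==i).astype(np.uint8)
    cs,_=cv2.findContours(m,cv2.RETR_EXTERNAL,cv2.CHAIN_APPROX_NONE);c=max(cs,key=cv2.contourArea).reshape(-1,2)+[x0,y0]
    W=wpts(c,s,16)[:,:2]-D; q=np.c_[W@ex,W@ey]
    print(n,len(c),'nearest plate: min y',q[q[:,1].argmin()],'max x',q[q[:,0].argmax()], q[np.argmin(q[:,1]-q[:,0])])
```

```text
w3 112 nearest plate: min y [ -1.  135.5] max x [ 10.9 149.3] [  4.9 138.5]
w5 146 nearest plate: min y [ -4.2 136.6] max x [  9.  152.5] [  4.  142.2]
w6 157 nearest plate: min y [ -0.6 135.8] max x [ 11.9 149.5] [ 11.9 147.4]
```

Run:
```python
from h import *
ex=np.array([.9988,.0489]);ey=np.array([-.0489,.9988])
s,p,d=wload('w5')
cv2.imwrite('pics/w5c.png',cv2.resize(p[60:210,280:430,::-1],None,fx=4,fy=4,interpolation=cv2.INTER_CUBIC))
g=cv2.cvtColor(p,cv2.COLOR_RGB2GRAY)
print(s['eef_pos'])
```

```text
[457.6  65.9 241. ]
```

View pics/w5c.png

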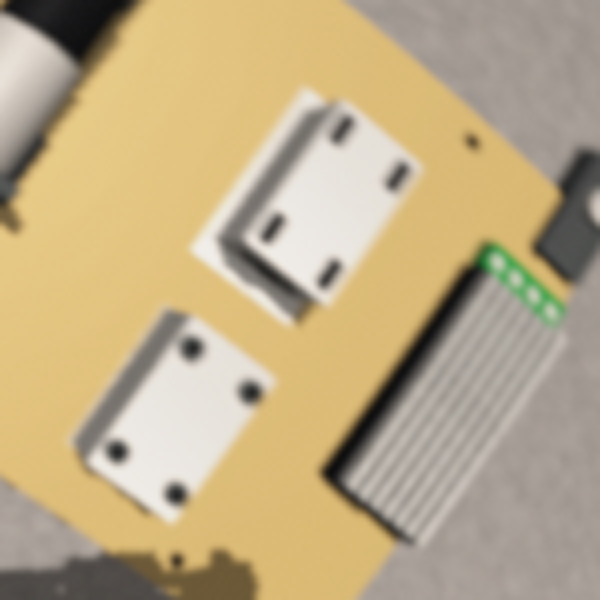

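Run:
```python
from h import *
ex=np.array([.9988,.0489]);ey=np.array([-.0489,.9988]);D=np.array([465.5,16.4])
s,p,d=wload('w5')
f=lambda L:[(280+(u-1.5)/4,60+(v-1.5)/4) for u,v in L]
def sh(n,L,z):
    W=wpts(f(L),s,z)[:,:2]-D;print(n,np.c_[W@ex,W@ey])
sh('bolted top L',[(88,457),(190,316),(275,380),(172,522)],52)
sh('loose top L',[(240,240),(342,102),(421,164),(326,305)],52)
sh('pad left',[(192,250),(305,88),(298,324)],10)
sh('bolted bottom L',[(74,440),(168,310)],10)
sh('loose bottom L',[(220,238),(318,108)],10)
```

```text
bolted top L [[ 25.7   3.4]
 [ 82.9   3.8]
 [ 83.5 -32.6]
 [ 24.6 -33.2]]
loose top L [[113.1   5.1]
 [172.7   4.1]
 [174.3 -30.6]
 [114.3 -31.7]]
pad left [[106.2   7.8]
 [181.2   8.8]
 [109.1 -40.7]]
bolted bottom L [[25.   1.8]
 [83.4  2. ]]
loose bottom L [[116.1   2.1]
 [178.4   0.6]]
```

```bash
python3 -c "
from h import *
go(444.2,72.4,110,2.8)"
```

```text
t 15.43 pos [462.8 266.1 148.8] rpy [-90.    0.   46.9] F [ 0.3 -0.7 -8.1] gap 24.4
shift [-154.    38.9 -118.9] turn [ 0.1 44.   0. ] rows 6.2
```

```bash
python3 -m handwheel '[[[-18,0,-14,0,6,0,-0.8],[-36,0,-28,0,12,0,-0.8],[-56,0,-43,0,18,0,-0.8],[-76,0,-58,0,24,0,-0.8],[-96,0,-74,0,30,0,-0.8]]]' 58
python3 -c "
from h import *
go(444.2,72.4,110,2.8)"
```

```text
clock: 15.85
eef_pos: [449.8, 144.2, 147.1]
eef_rot: [-1.572, 0.003, 0.289]
wrist_force: [-0.1, -1.0, -7.5]
finger_gap: 24.3
t 15.85 pos [449.8 144.2 147.1] rpy [-90.    0.2  16.6] F [-0.1 -1.  -7.5] gap 24.3
shift [-25.7  37.2 -67.2] turn [ 0.1 13.8 -0.2] rows 1.9
```

```bash
python3 -m handwheel '[[[-8,5,-22,0,5,0,-0.8],[-17,15,-45,0,10,-0.2,-0.8],[-25,28,-65,0,13.8,-0.2,-0.8],[-25.7,37,-67,0,13.8,-0.2,-0.8],[-25.7,37,-67,0,13.8,-0.2,-0.8]]]' 58
python3 -m handwheel '[[[0,0,0,0,0,0,-0.8],[0,0,0,0,0,0,-0.8]]]' 58
python3 - <<'E'
from h import *
wsnap('w13')
p,d=imaging.camera('scene');cv2.imwrite('pics/c13.png',cv2.resize(p[120:270,170:350,::-1],None,fx=4,fy=4,interpolation=cv2.INTER_CUBIC))
p,d=imaging.camera('side');cv2.imwrite('pics/s13.png',cv2.resize(p[130:270,180:330,::-1],None,fx=4,fy=4,interpolation=cv2.INTER_CUBIC))
go(444.2,72.4,60,2.8)
E
```

```text
clock: 16.27
eef_pos: [442.4, 71.6, 107.4]
eef_rot: [-1.572, 0.005, 0.047]
wrist_force: [0.0, 0.9, -7.8]
finger_gap: 24.4
clock: 16.43
eef_pos: [442.0, 72.1, 107.0]
eef_rot: [-1.572, 0.007, 0.049]
wrist_force: [-0.1, 0.6, -7.0]
finger_gap: 24.5
t 16.58 pos [442.6  72.2 107.7] rpy [-90.1   0.3   2.8] F [ 0.4 -0.1 -6.6] gap 24.5
shift [ 1.8 47.7  0.2] turn [ 0.1 -0.  -0.3] rows 1.1
```

View pics/w13.png

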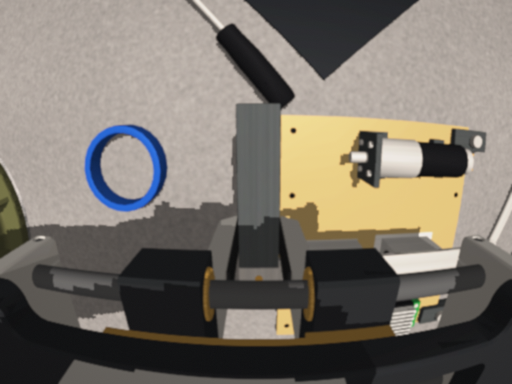

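View pics/c13.png

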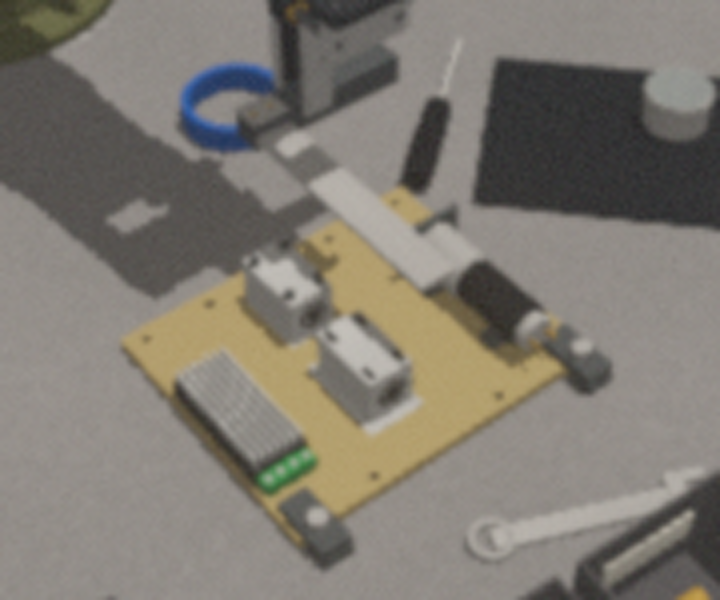

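View pics/s13.png

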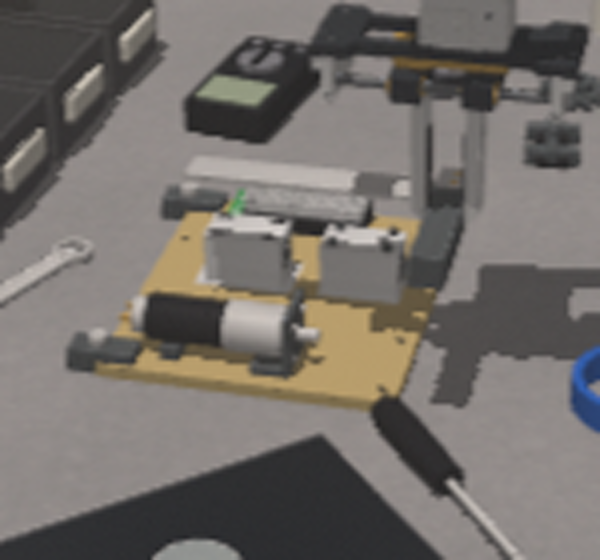

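```bash
cat > m13.py <<'E'
from h import *
import sys
def cross(a,lv):
    a=a.astype(float);i=np.nonzero((a[:-1]-lv)*(a[1:]-lv)<0)[0]
    return i+(lv-a[i])/(a[i+1]-a[i])
def fit(P):
    vx,vy,x0,y0=cv2.fitLine(P[:,:2].astype(np.float32),cv2.DIST_HUBER,0,.01,.01).ravel();return np.array([vx,vy]),np.array([x0,y0])
n=sys.argv[1];s,p,d=wload(n)
R=Rt(s['eef_rot']);T=s['eef_pos'];ztop=T[2]+10.7+14.5
h=cv2.cvtColor(p,cv2.COLOR_RGB2HSV);sat=h[:,:,1].copy()
g=cv2.cvtColor(p,cv2.COLOR_RGB2GRAY)
# plate left edge: first row with saturation>70 in cols
r0=int(sys.argv[2]);r1=int(sys.argv[3])
L=[]
for c in range(300,350):
    x=cross(sat[r0:r1,c],60.5)
    if len(x): L.append((c,r0+x[0]))
v,o=fit(wpts(L,s,10));print('plate left edge ang',np.degrees(np.arctan2(v[1],v[0])),'pt',o)
q=R.T@(np.array([*o,10])-T);print(' in tool',q)
e0=int(sys.argv[4]);E=[(c,e0+cross(g[e0:e0+25,c],float(sys.argv[5]))[0]) for c in range(243,274) if len(cross(g[e0:e0+25,c],float(sys.argv[5])))]
W=wpts(E,s,ztop);v,o=fit(W);print('stock end',o,'ang',np.degrees(np.arctan2(v[1],v[0])),'tool',(R.T@(np.array([*o,ztop])-T)))
for r in (125,150,180,200): print(r,g[r,228:300:1].tolist())
E
python3 m13.py w13 100 130 92 125.3
```

```text
plate left edge ang 3.2765617 pt [504.7 148.7]
 in tool [66.9 96.4 73.6]
stock end [434.6 150.5] ang 22.346977 tool [ -3.9 -25.3  78.6]
125 [175, 175, 176, 178, 180, 181, 175, 149, 115, 100, 100, 101, 103, 103, 103, 102, 101, 101, 103, 101, 101, 98, 98, 98, 99, 100, 100, 100, 100, 100, 101, 102, 103, 103, 101, 102, 101, 100, 99, 100, 99, 102, 104, 105, 104, 102, 101, 102, 103, 104, 102, 101, 132, 184, 211, 218, 218, 218, 218, 218, 218, 218, 218, 218, 217, 218, 218, 218, 218, 218, 217, 217]
150 [177, 177, 176, 161, 121, 90, 84, 80, 80, 90, 99, 100, 101, 101, 102, 101, 100, 101, 101, 101, 99, 97, 98, 98, 99, 101, 99, 100, 99, 100, 102, 103, 102, 101, 101, 102, 102, 100, 99, 99, 100, 101, 104, 104, 104, 102, 101, 101, 103, 103, 103, 112, 148, 191, 211, 214, 213, 214, 213, 213, 213, 213, 212, 213, 213, 213, 213, 213, 213, 212, 213, 213]
180 [178, 176, 172, 155, 112, 85, 82, 83, 84, 88, 97, 99, 100, 100, 100, 100, 99, 100, 100, 99, 97, 97, 98, 97, 98, 99, 99, 98, 97, 99, 102, 102, 102, 101, 102, 101, 100, 99, 98, 98, 100, 102, 103, 104, 103, 101, 100, 100, 101, 103, 101, 114, 155, 197, 208, 209, 208, 208, 208, 208, 208, 208, 207, 208, 207, 209, 208, 207, 207, 209, 208, 208]
200 [177, 178, 181, 177, 158, 114, 84, 79, 77, 80, 91, 98, 100, 99, 100, 100, 99, 100, 100, 99, 99, 98, 97, 98, 99, 99, 98, 99, 97, 99, 100, 102, 103, 101, 100, 101, 101, 100, 99, 98, 100, 102, 103, 104, 102, 101, 100, 99, 100, 101, 101, 118, 161, 197, 207, 208, 207, 207, 207, 207, 207, 207, 207, 206, 206, 207, 207, 207, 207, 207, 207, 207]
```

```bash
sed -i 's/range(243,274)/range(240,int(sys.argv[6]))/' m13.py; python3 m13.py w13 100 130 92 125.3 256 | head -3; python3 -c "
from h import *
s,p,d=wload('w13');g=cv2.cvtColor(p,cv2.COLOR_RGB2GRAY)
for c in (241,248,255,262): print(g[92:115,c].tolist())"
```

```text
plate left edge ang 3.2765617 pt [504.7 148.7]
 in tool [66.9 96.4 73.6]
stock end [431.4 149.3] ang 2.3701982 tool [ -7.1 -25.3  77.5]
[182, 179, 174, 170, 168, 172, 176, 177, 174, 171, 159, 129, 106, 100, 103, 102, 102, 102, 101, 102, 102, 102, 102]
[181, 180, 179, 180, 178, 177, 174, 173, 175, 176, 165, 131, 104, 99, 100, 99, 99, 101, 99, 100, 100, 99, 99]
[91, 108, 135, 164, 177, 179, 177, 178, 178, 178, 165, 130, 103, 98, 100, 100, 99, 100, 100, 100, 100, 99, 100]
[18, 26, 38, 54, 70, 81, 85, 87, 104, 130, 137, 118, 103, 103, 103, 102, 103, 103, 103, 103, 102, 102, 103]
```

```bash
python3 -m handwheel '[[[1,25,0,0.1,0,-0.3,-0.8],[1.5,50,0,0.1,0,-0.3,-0.8],[1.8,70,0,0.1,0,-0.3,-0.8],[1.8,81,0,0.1,0,-0.3,-0.8],[1.8,82,0,0.1,0,-0.3,-0.8]]]' 58
python3 -m handwheel '[[[0,0,0,0,0,0,-0.8],[0,0,0,0,0,0,-0.8]]]' 58
python3 - <<'E'
from h import *
wsnap('w14')
go(444.2,72.4,8,2.8)
p,d=imaging.camera('scene');cv2.imwrite('pics/c14.png',cv2.resize(p[120:270,170:350,::-1],None,fx=4,fy=4,interpolation=cv2.INTER_CUBIC))
E
```

```text
clock: 17.0
eef_pos: [443.0, 72.4, 24.0]
eef_rot: [-1.571, 0.003, 0.049]
wrist_force: [-0.3, 0.3, -7.7]
finger_gap: 24.2
clock: 17.17
eef_pos: [443.4, 72.7, 24.7]
eef_rot: [-1.571, 0.002, 0.05]
wrist_force: [0.1, 0.2, -7.7]
finger_gap: 24.1
t 17.22 pos [443.5  72.7  24.9] rpy [-90.    0.1   2.9] F [-0.   0.4 -7.1] gap 24.8
shift [ 0.7 16.9 -0.3] turn [-0.   0.1 -0.1] rows 0.4
```

View pics/w14.png

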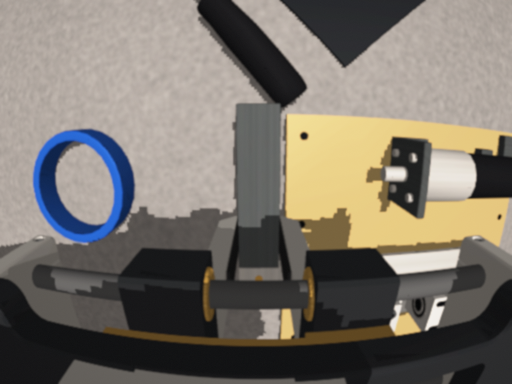

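View pics/c14.png

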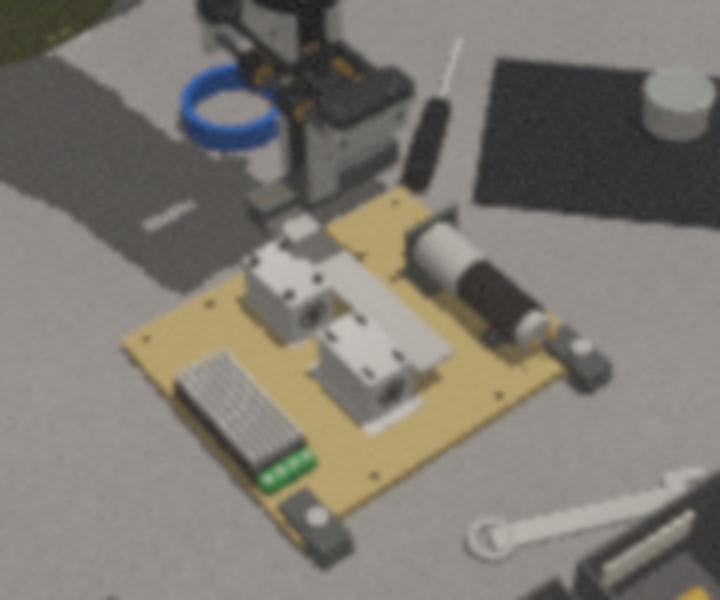

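```bash
python3 m13.py w14 100 130 92 125.3 256 | head -3
python3 - <<'E'
from h import *
s,p,d=wload('w14');R=Rt(s['eef_rot']);T=s['eef_pos']
def cross(a,lv):
    a=a.astype(float);i=np.nonzero((a[:-1]-lv)*(a[1:]-lv)<0)[0]
    return i+(lv-a[i])/(a[i+1]-a[i])
sat=cv2.cvtColor(p,cv2.COLOR_RGB2HSV)[:,:,1];g=cv2.cvtColor(p,cv2.COLOR_RGB2GRAY)
ed=[];st=[]
for r in range(125,200):
    x=cross(sat[r,278:300],70.5); 
    if len(x): ed.append((278+x[-1],r))
    x=cross(g[r,272:290],125.5)
    if len(x): st.append((272+x[0],r))
q=(R.T@(wpts(ed,s,10)-T).T).T; k=(R.T@(wpts(st,s,T[2]+25.2)-T).T).T
print('near edge tool x',np.median(q[:,0]),q[::20,[0,2]].tolist());print('stock inner tool x',np.median(k[:,0]),k[::20,[0,2]].tolist())
E
```

```text
plate left edge ang 2.8627186 pt [488.3 147.8]
 in tool [48.6 14.6 72.7]
stock end [434.2 149.9] ang 1.7910172 tool [ -5.3 -25.2  77.5]
near edge tool x 18.119286728632428 [[18.092357793893363, 64.5739377549731], [18.25900562192009, 50.600068269090215], [18.092623623877117, 36.45935732328906], [18.1959180271858, 22.022529982466363]]
stock inner tool x 11.67723286892776 [[11.643805347104763, 65.29702013459271], [11.494248624560598, 54.031174311121205], [11.726115028127223, 42.63557844146788], [11.83551454359561, 30.99814544008121]]
```

```bash
python3 -m handwheel '[[[0,6,0,0,0,0,-0.8],[0,12,0,0,0,0,-0.8],[0,18,0,0,0,0,-0.8],[0,21,0,0,0,0,-0.8],[0,22.5,0,0,0,0,-0.8]]]' 58
python3 -m handwheel '[[[0,0,0,0,0,0,-0.8],[0,0.5,0,0,0,0,-0.8],[0,0.5,0,0,0,0,-0.8]]]' 58
```

```text
clock: 17.68
eef_pos: [443.2, 72.6, 1.7]
eef_rot: [-1.571, 0.002, 0.05]
wrist_force: [-0.9, -0.2, -8.0]
finger_gap: 24.5
clock: 17.93
eef_pos: [443.2, 72.6, 1.2]
eef_rot: [-1.571, 0.002, 0.05]
wrist_force: [0.3, 0.3, -7.2]
finger_gap: 24.2
```

```bash
python3 -m handwheel '[[[0,0.7,0,0,0,0,-0.8],[0,1.2,0,0,0,0,-0.8],[0,1.2,0,0,0,0,-0.8]]]' 58
python3 -m handwheel '[[[0,0.5,0,0,0,0,-0.8],[0,0.8,0,0,0,0,-0.8],[0,0.8,0,0,0,0,-0.8]]]' 58
```

```text
clock: 18.18
eef_pos: [443.3, 72.6, 0.0]
eef_rot: [-1.571, 0.002, 0.05]
wrist_force: [-1.2, 0.3, -6.6]
finger_gap: 24.2
clock: 18.43
eef_pos: [443.4, 72.6, -0.7]
eef_rot: [-1.571, 0.002, 0.05]
wrist_force: [0.1, -0.2, -4.9]
finger_gap: 24.4
```

```bash
python3 -m handwheel '[[[2,0,0,0,0,0,-0.8],[4,0,0,0,0,0,-0.8],[5,0,0,0,0,0,-0.8],[5,0,0,0,0,0,-0.8]]]' 58
python3 -m handwheel '[[[0.6,0,0,0,0,0,-0.8],[1,0,0,0,0,0,-0.8],[1,0,0,0,0,0,-0.8]]]' 58
python3 -m handwheel '[[[0.6,0,0,0,0,0,-0.8],[1,0,0,0,0,0,-0.8],[1,0,0,0,0,0,-0.8]]]' 58
```

```text
clock: 18.77
eef_pos: [448.8, 72.9, -0.6]
eef_rot: [-1.571, 0.001, 0.05]
wrist_force: [1.6, -0.3, -5.9]
finger_gap: 24.1
clock: 19.02
eef_pos: [449.9, 72.9, -0.7]
eef_rot: [-1.571, 0.001, 0.05]
wrist_force: [-0.0, -0.1, -6.3]
finger_gap: 24.4
clock: 19.27
eef_pos: [450.5, 72.9, -0.7]
eef_rot: [-1.571, 0.002, 0.05]
wrist_force: [-4.0, 0.4, -3.6]
finger_gap: 24.1
```

```bash
python3 -m handwheel '[[[-0.2,0,-1,0,0,0,-0.8],[-0.2,0,-2,0,0,0,-0.8],[-0.2,0,-2.5,0,0,0,-0.8],[-0.2,0,-2.5,0,0,0,-0.8]]]' 58
python3 -m handwheel '[[[0,0,-0.6,0,0,0,-0.8],[0,0,-1,0,0,0,-0.8],[0,0,-1,0,0,0,-0.8]]]' 58
```

```text
clock: 19.6
eef_pos: [450.5, 70.4, -0.7]
eef_rot: [-1.571, 0.002, 0.05]
wrist_force: [-2.3, 3.3, -4.5]
finger_gap: 24.6
clock: 19.85
eef_pos: [450.5, 69.4, -0.7]
eef_rot: [-1.571, 0.002, 0.05]
wrist_force: [-2.7, 2.7, -3.9]
finger_gap: 24.1
```

```bash
python3 -m handwheel '[[[0,0,-0.6,0,0,0,-0.8],[0,0,-1,0,0,0,-0.8],[0,0,-1,0,0,0,-0.8]]]' 58
python3 -m handwheel '[[[0,0,-0.4,0,0,0,-0.8],[0,0,-0.7,0,0,0,-0.8],[0,0,-0.7,0,0,0,-0.8]]]' 58
```

```text
clock: 20.1
eef_pos: [450.6, 68.4, -0.7]
eef_rot: [-1.571, 0.002, 0.05]
wrist_force: [-2.3, 2.7, -3.9]
finger_gap: 24.4
clock: 20.35
eef_pos: [450.5, 67.7, -0.7]
eef_rot: [-1.57, 0.002, 0.05]
wrist_force: [-3.5, 3.1, -3.2]
finger_gap: 24.5
```

```bash
python3 -m handwheel '[[[0,0,-0.4,0,0,0,-0.8],[0,0,-0.7,0,0,0,-0.8],[0,0,-0.7,0,0,0,-0.8]]]' 58
python3 - <<'E'
from h import *
wsnap('w15')
p,d=imaging.camera('scene');cv2.imwrite('pics/c15.png',cv2.resize(p[150:250,200:320,::-1],None,fx=6,fy=6,interpolation=cv2.INTER_CUBIC))
E
python3 m13.py w15 100 140 95 125.3 256 | head -3
```

```text
clock: 20.6
eef_pos: [450.5, 67.4, -0.7]
eef_rot: [-1.57, 0.002, 0.049]
wrist_force: [-4.1, 8.3, -3.0]
finger_gap: 24.4
plate left edge ang 3.179874 pt [489.3 147.9]
 in tool [ 42.7 -10.7  78.5]
stock end [439.7 144.5] ang 2.830674 tool [ -7.  -25.1  77.5]
```

View pics/c15.png

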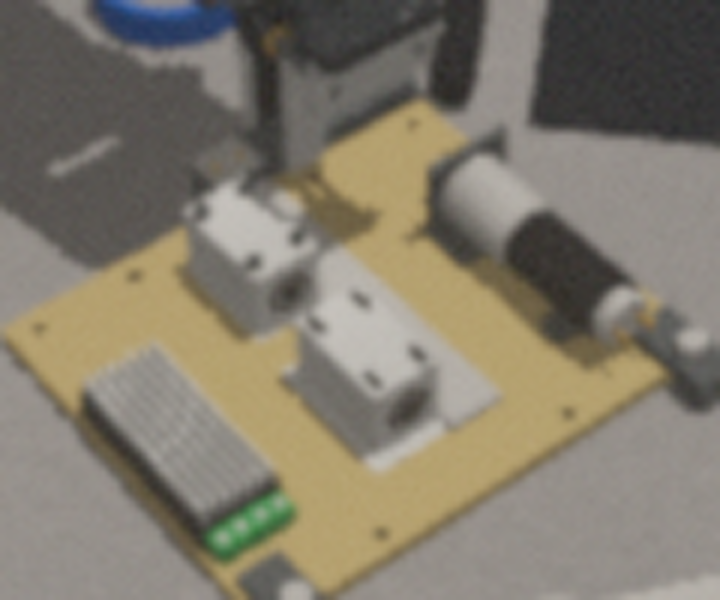

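View pics/w15.png

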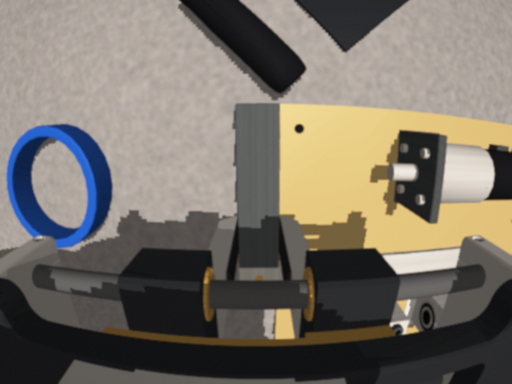

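```bash
python3 -m handwheel '[[[0.2,0,-0.5,0,0,0,-0.8],[0.3,0,-0.6,0,0,0,-0.8],[0.3,0,-0.6,0,0,0,-0.8]]]' 58
python3 -c "
from h import *
s=read_state();print(s['eef_pos'],np.degrees(s['eef_rot']),s['wrist_force'],s['moment'])"
```

```text
clock: 20.95
eef_pos: [450.5, 67.4, -0.7]
eef_rot: [-1.569, 0.003, 0.05]
wrist_force: [-4.7, 9.9, -1.7]
finger_gap: 24.0
[450.5  67.4  -0.7] [-89.9   0.2   2.8] [-4.7  9.9 -1.7] [1.8 0.8 0.1]
```

```bash
python3 -m handwheel '[[[0.1,0,-0.2,0,0,0,-0.8],[0.1,0,-0.2,0,0,0,-0.8],[0.1,0,-0.2,0,0,0,-0.35],[0.1,0,-0.2,0,0,0,-0.25],[0.1,0,-0.2,0,0,0,-0.25]]]' 20
python3 -m handwheel '[[[0,0,0,0,0,0,-0.25],[0,0,0,0,0,0,-0.25]]]' 20
python3 -c "
from h import *
wsnap('w16')"
```

```text
clock: 21.37
eef_pos: [451.3, 67.0, -0.3]
eef_rot: [-1.569, 0.001, 0.05]
wrist_force: [-0.1, -0.1, -0.5]
finger_gap: 34.9
clock: 21.53
eef_pos: [451.8, 66.9, 0.0]
eef_rot: [-1.569, 0.0, 0.049]
wrist_force: [0.2, -1.1, 0.7]
finger_gap: 35.4
```

View pics/w16.png

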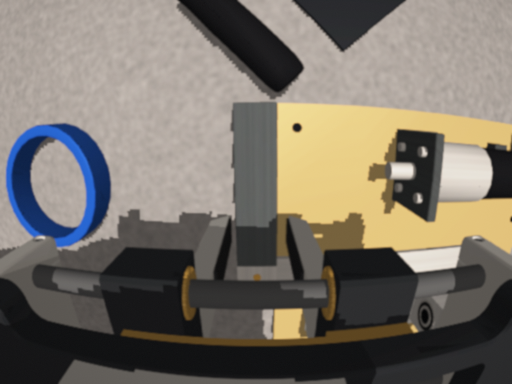

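Released; no contact forces. Rise straight up, then look from behind and above.

```bash
python3 -m handwheel '[[[-0.5,-4,0,0,0,0,-0.25],[-0.5,-15,0,0,0,0,-0.25],[-0.5,-45,0,0,0,0,-0.2],[-0.5,-85,0,0,0,0,-0.2],[-0.5,-125,0,0,0,0,-0.2]]]' 20
python3 -c "
from h import *
go(430,10,230,-87.2)"
```

```text
clock: 22.0
eef_pos: [450.5, 66.6, 126.4]
eef_rot: [-1.569, 0.002, 0.049]
wrist_force: [0.8, 0.0, 0.6]
finger_gap: 37.9
t 22.0 pos [450.5  66.6 126.4] rpy [-89.9   0.1   2.8] F [0.8 0.  0.6] gap 37.9
shift [ -23.4 -103.6  -55.4] turn [ 0.  90.  -0.1] rows 12.6
```

```bash
python3 -m handwheel '[[[-2,-20,-5,0,7,0,0],[-4,-40,-10,0,14,0,0],[-6,-60,-15,0,21,0,0],[-8,-80,-20,0,28,0,0],[-10,-100,-25,0,35,0,0]]]' 20
python3 -m handwheel '[[[0,0,-5,0,7,0,0],[0,0,-8,0,14,0,0],[0,0,-10,0,21,0,0],[0,0,-10,0,28,0,0],[0,0,-10,0,35,0,0]]]' 20
python3 -c "
from h import *
go(430,10,230,-87.2)"
```

```text
clock: 22.42
eef_pos: [441.6, 40.8, 227.8]
eef_rot: [-1.57, 0.002, -0.567]
wrist_force: [0.4, -0.2, 0.6]
finger_gap: 47.1
clock: 22.83
eef_pos: [436.0, 32.2, 228.2]
eef_rot: [-1.571, 0.002, -1.185]
wrist_force: [0.0, -0.4, -0.8]
finger_gap: 46.6
t 22.83 pos [436.   32.2 228.2] rpy [-90.    0.1 -67.9] F [ 0.  -0.4 -0.8] gap 46.6
shift [ 18.3  -1.8 -13.9] turn [ 0.  19.3 -0.1] rows 2.7
```

```bash
python3 -m handwheel '[[[6,0,-5,0,7,0,0],[12,0,-10,0,14,0,0],[18,0,-14,0,19.3,0,0],[18,0,-14,0,19.3,0,0],[18,0,-14,0,19.3,0,0]]]' 20
python3 -m handwheel '[[[0,0,0,0,0,0,0],[0,0,0,0,0,0,0]]]' 20
python3 -c "
from h import *
s,p,d=wsnap('w17')
cv2.imwrite('pics/w17c.png',cv2.resize(p[0:200,150:360,::-1],None,fx=3,fy=3,interpolation=cv2.INTER_CUBIC))"
```

```text
clock: 23.25
eef_pos: [429.8, 10.2, 228.4]
eef_rot: [-1.571, 0.001, -1.519]
wrist_force: [0.2, -0.1, 0.3]
finger_gap: 46.8
clock: 23.42
eef_pos: [429.8, 10.5, 228.5]
eef_rot: [-1.571, 0.001, -1.516]
wrist_force: [-0.4, -0.5, -0.9]
finger_gap: 47.3
```

View pics/w17c.png

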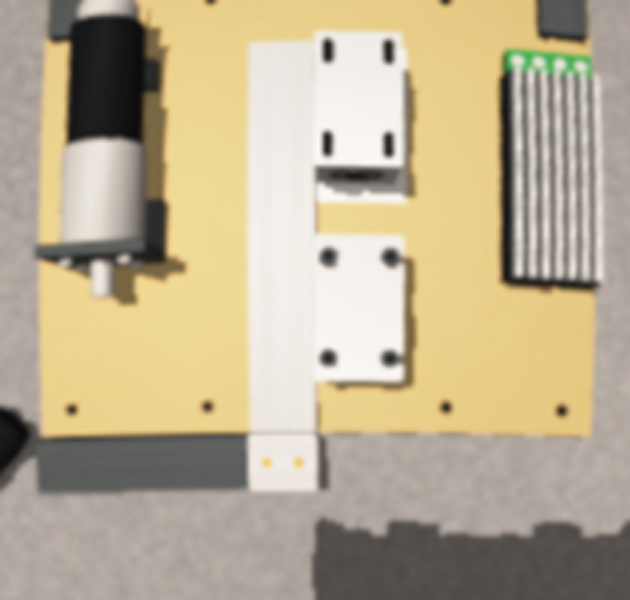

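```bash
python3 - <<'E'
from h import *
s,p,d=wload('w17')
f=lambda L:[(150+(u-1)/3,(v-1)/3) for u,v in L]
def cross(a,lv):
    a=a.astype(float);i=np.nonzero((a[:-1]-lv)*(a[1:]-lv)<0)[0]
    return i+(lv-a[i])/(a[i+1]-a[i])
sat=cv2.cvtColor(p,cv2.COLOR_RGB2HSV)[:,:,1]; g=cv2.cvtColor(p,cv2.COLOR_RGB2GRAY)
ex=np.array([.9988,.0489]);ey=np.array([-.0489,.9988]);D=np.array([465.5,16.4])
def sh(n,L,z):
    W=wpts(L,s,z)[:,:2]-D;W=np.c_[W@ex,W@ey];print(n,W.mean(0).round(2),'slope deg x/y',np.degrees(np.polyfit(W[:,0],W[:,1],1)[0]).round(2) if np.ptp(W[:,0])>np.ptp(W[:,1]) else np.degrees(np.polyfit(W[:,1],W[:,0],1)[0]).round(2))
I=[(232+cross(sat[r,232:245],45.5)[-1],r) for r in range(20,140) if len(cross(sat[r,232:245],45.5))]
sh('blade inner edge (expect y=30 z14)',I,14)
N=[(c,138+cross(sat[138:152,c],60.5)[-1]) for c in range(262,340) if len(cross(sat[138:152,c],60.5))]
sh('near edge right part',N,10)
N=[(c,138+cross(sat[138:152,c],60.5)[-1]) for c in range(170,230) if len(cross(sat[138:152,c],60.5))]
sh('plate/stock boundary z24.5',N,24.5)
c,A,b=seg(p,(256,75,290,130),(0,0,205),(180,40,255));print('bolted',A,b,rect(wpts(c,s,52)))
sh('loose top corners',f([(315,30),(403,33),(403,166),(315,166)]),52)
sh('bolted top corners',f([(315,236),(404,236),(404,383),(315,383)]),52)
E
python3 -c "
from h import *
for n in('scene','side'):
    p,d=imaging.camera(n);cv2.imwrite(f'pics/{n}18.png',p[:,:,::-1])
p=cv2.imread('pics/side18.png');cv2.imwrite('pics/s18c.png',cv2.resize(p[160:270,190:310],None,fx=6,fy=6,interpolation=cv2.INTER_CUBIC)[:600])"
```

```text
blade inner edge (expect y=30 z14) [89.2 30.4] slope deg x/y 0.54
near edge right part [ -0.5 -64. ] slope deg x/y -0.1
plate/stock boundary z24.5 [-0.5 74.4] slope deg x/y -0.49
bolted 1453.5 [[256.  75.]
 [284.  75.]
 [284. 129.]
 [256. 129.]] (array([521.7,  -0.1]), (67.4924545288086, 34.30499267578125), 3.0885977745056152)
loose top corners [145.1 -18. ] slope deg x/y 0.09
bolted top corners [ 54.3 -18.6] slope deg x/y 0.14
```

View pics/s18c.png

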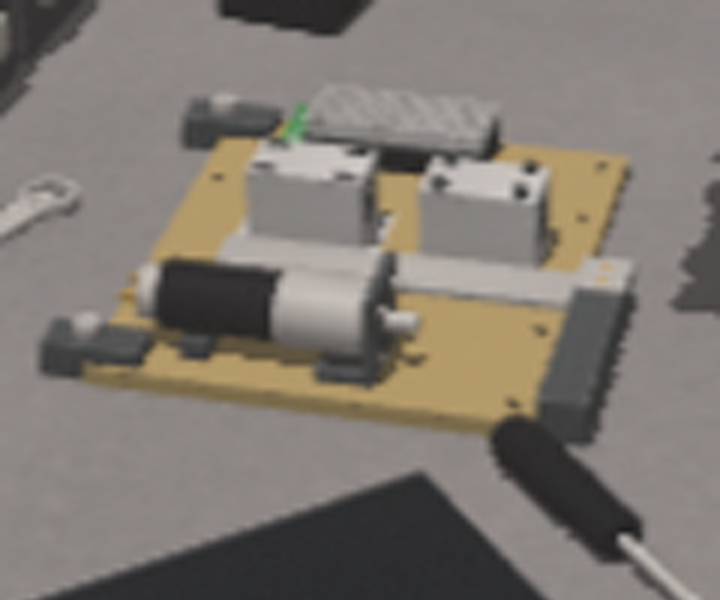

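View pics/scene18.png

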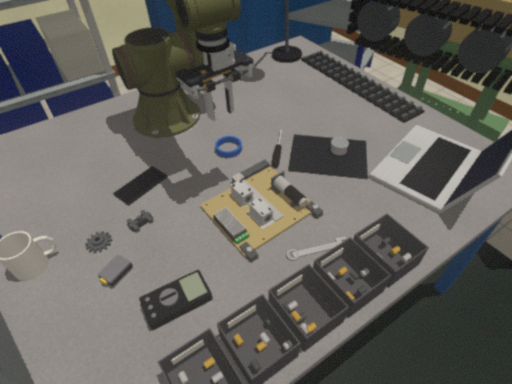

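```bash
python3 -c "
from h import *
print(read_state()['clock'],order.sign_off())"
```

```text
the job is handed in; nothing more can be done
23.5667 None
```

The job is handed in at 23.6 s of the 58 s allowed. The loose block stands upright on its pad. The square lies on the plate with its stock against the near edge and its blade along the left sides of both blocks. I released it, moved the arm clear, and touched no other bench item.

I placed the block first, then lowered the square beside it. I slid the square against the near edge (about 4 N) and then against the bolted block (about 9 N), with the blade pushing the loose block into line.

**Last checks, from the wrist camera after release:**
- **Stock to near edge:** no measurable gap; both read 0.5 mm short of my datum estimate.
- **Blade to blocks:** no gap visible on either block, and the side camera shows the square lying flat.
- **Loose block along the blade:** 90.8 mm from the bolted block against the nominal 90, so within 1 mm of the pad centre.
- **Parallelism:** the square reads about 0.4–0.5° (0.007–0.009 rad) off the plate and blocks, inside the 0.02 and 0.03 rad limits but not zero.
- **Bystanders:** none looks moved in the last scene picture. I did not measure them. The square's stock ends about 6 mm from the screwdriver handle.

**What failed or disagreed:**
- **Fingertip position:** the first grasp of the square closed on nothing. Lowering the fingers onto the mat showed the tips about 12 mm behind the TCP, where the text puts them 8 mm ahead. I regrasped lower, and also realised the earlier block grasp had held only about the top 6 mm.
- **Camera bias:** wrist-camera readings ran about 0.7 mm off across the jaws. Just before release the stock end read 1 mm short of the plate's left edge, so I relied on contact forces for the final seating.

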